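# Cure resin specimen pucks under the clipped press slide

### The job

Drop every steel specimen puck from the bench into a pocket of the grey curing block, one per pocket and lying flat, then lay the glass press slide from its stand flat over them between the block's corner stops and swing both spring clips round onto its ends. With all that in place push the start button fully down and hold it for about a second; then swing both clips right back clear of the slide before you lift it off, and put the slide back home in its stand, leaving the pucks in their pockets. Leave everything else on the bench where it is.

Things in the scene. Friction and masses are not known exactly. Their poses are not given: they have to be found in the camera images.
- block: Fixed grey light-curing block, 104 x 220 x 30 mm high, four round pockets along its middle. Origin: centre of its underside on the table; x across, y along its length, z up. Steel corner stops (4 mm high, 4 mm thick) bound the slide's bed, 41 x 139 mm: a bar across each end with 16 mm returns along the sides, which are otherwise open for fingers. Black foot 3 mm wider all round.
- bed (a point): Centre of the slide's bed on the block's top (30 mm above the table), axes as the block. The slide is home here when its origin is on this point and its length lies along the block's y (either way round). The clips' pivot screws stand on the block at x = 0, y = +89 mm (clip_l) and -89 mm (clip_r), their heads 22 mm above its top.
- pocket0 (a point): Where a puck's centre lies when it sits in pocket 1 of 4 in the block (block y = -48 mm): on the pocket's axis, 23 mm above the table, 7 mm below the block's top. The pocket is 26 mm across and 13 mm deep, open at the block's top; a puck in it sits 1 mm below the top surface. Any puck may go in any pocket.
- pocket1 (a point): Where a puck's centre lies when it sits in pocket 2 of 4 in the block (block y = -16 mm): on the pocket's axis, 23 mm above the table, 7 mm below the block's top. The pocket is 26 mm across and 13 mm deep, open at the block's top; a puck in it sits 1 mm below the top surface. Any puck may go in any pocket.
- pocket2 (a point): Where a puck's centre lies when it sits in pocket 3 of 4 in the block (block y = 16 mm): on the pocket's axis, 23 mm above the table, 7 mm below the block's top. The pocket is 26 mm across and 13 mm deep, open at the block's top; a puck in it sits 1 mm below the top surface. Any puck may go in any pocket.
- pocket3 (a point): Where a puck's centre lies when it sits in pocket 4 of 4 in the block (block y = 48 mm): on the pocket's axis, 23 mm above the table, 7 mm below the block's top. The pocket is 26 mm across and 13 mm deep, open at the block's top; a puck in it sits 1 mm below the top surface. Any puck may go in any pocket.
- clip_l (a joint): Swing (rad) of the spring clip at the block's +y end about its upright screw. 0 (end stop): arm along block +x, away from the bed; 1.57: arm along block -y, foot on the slide; 1.75: end stop. Clear below 0.9, holding above 1.2; starts at 0 to 0.6. Stays where left; 1 N at the post swings it, 2 to 3 N where the foot climbs the slide's edge.
- clip_r (a joint): Swing (rad) of the spring clip at the block's -y end about its upright screw. 0 (end stop): arm along block +x, away from the bed; 1.57: arm along block +y, foot on the slide; 1.75: end stop. Clear below 0.9, holding above 1.2; starts at 0 to 0.6. Stays where left; 1 N at the post swings it, 2 to 3 N where the foot climbs the slide's edge.
- clip_l_post (a point): Top centre of the upright black finger post, 10 mm across, 24 mm tall, on the clip at the block's +y end, 34 mm from its pivot, about 69 mm above the table; pinch or push it. The arm below is a steel leaf 12 mm wide, 3 mm thick, 52 mm long from the pivot; its round foot, 44 mm out and 10 mm across, is 6.8 mm above the block's top and springs up 1.2 mm onto the slide (4 mm at most).
- clip_r_post (a point): Top centre of the upright black finger post, 10 mm across, 24 mm tall, on the clip at the block's -y end, 34 mm from its pivot, about 69 mm above the table; pinch or push it. The arm below is a steel leaf 12 mm wide, 3 mm thick, 52 mm long from the pivot; its round foot, 44 mm out and 10 mm across, is 6.8 mm above the block's top and springs up 1.2 mm onto the slide (4 mm at most).
- slide: The press slide: a glass pane in a flat aluminium frame, 36 x 134 x 8 mm, 90 g. Origin: centre of its underside; y along its 134 mm length, x across its 36 mm width. The same either way round. It starts in the stand.
- stand: Fixed grey stand for the slide, a plate 52 x 156 x 10 mm high with the same steel corner stops as on the block (4 mm high, 41 x 139 mm between them). Origin: centre of its underside; y along its length.
- stand_bed (a point): Centre of the stand's bed, on its top surface 10 mm above the table; axes as the stand. The slide is home in the stand when its origin is on this point.
- puck1: Specimen puck: a flat steel disc 22 mm across and 12 mm high with an amber resin core, 25 g (may vary), the same either way up. Origin: its centre; z along its axis. Starts flat on the table to the robot's right, among other things. Two to four of the four pucks are there; the others are absent.
- puck2: Specimen puck: a flat steel disc 22 mm across and 12 mm high with an amber resin core, 25 g (may vary), the same either way up. Origin: its centre; z along its axis. Starts flat on the table to the robot's right, among other things. Two to four of the four pucks are there; the others are absent.
- puck3: Specimen puck: a flat steel disc 22 mm across and 12 mm high with an amber resin core, 25 g (may vary), the same either way up. Origin: its centre; z along its axis. Starts flat on the table to the robot's right, among other things. Two to four of the four pucks are there; the others are absent.
- puck4: Specimen puck: a flat steel disc 22 mm across and 12 mm high with an amber resin core, 25 g (may vary), the same either way up. Origin: its centre; z along its axis. Starts flat on the table to the robot's right, among other things. Two to four of the four pucks are there; the others are absent.
- start (a joint): Travel of the start button, m: 0 released, 0.006 fully down; sprung, about 5 N to push it right down.
- start_top (a point): Centre of the top of the round black start button, 28 mm across, on its small fixed grey housing between the robot and the block; pushed straight down. Moves with the button.
- jar: Bystander: small amber jar with white lid, 32 mm across, 46 mm tall, origin at its foot. Leave it alone.
- dish: Bystander: small white covered dish, 42 mm across, 14 mm tall, origin at its foot. Leave it alone.
- tube1: Bystander: red-capped blood tube lying on the table, 102 mm long (along its x), 15 mm thick. Leave it alone.
- tube2: Bystander: another red-capped tube lying on the table, same size. Leave it alone.

How it is judged:
By the outcome, as a careful person would: the job done as asked, in the order asked, and still so for the second after the job is handed in, with the robot touching nothing.
Of puck1, puck2, puck3, puck4 only 2 to 4 are there at a start; the rules pass over those that are not, and their reading is None.
At some moment in a run one of puck1, puck2, puck3, puck4 may be knocked a few centimetres aside while the robot is not near it.
Once in a run the grip may slacken for a moment while it holds something.
It also fails if it takes over 200 s, if anything falls off the work surface, if the arm or the gripper's body presses on something with over 40 N, if the wrist force passes 120 N, or if a joint passes its speed limit or range.

### The arm

A 7-joint arm with a two-finger parallel gripper is mounted at the origin on the work surface. World frame = base frame: x ahead of the robot, y to its left, z up, the work surface at z = 0. Lengths are in m, angles in rad, forces in N, time in s.
With the tool pointing down it reaches from about 0.4 to 0.85 m from the base axis. Payload 10.4 kg.
Tool frame: the origin (TCP) lies on the centre line of the jaws, within the pads' length; the fingertips stand 14 mm ahead of it and the grasp point (between the pads) lies 5 mm behind it (manip.tip_reach is the distance from the TCP to the fingertips, in m); z points along the fingers, y is the line along which they close (so a half turn about z gives the same grasp; the last joint's range is limited). The gripper opens to 85 mm and grips with 20 to 120 N. Pads are 22 mm wide; open, the fingers measure 114 mm over their backs; the gripper's body (76 mm by 85 mm) begins 54 mm behind the grasp point. The pads swing forward as they close: fully open they stand 13 mm farther back than shut.
Start: joints at [1.241, 0.332, -0.065, 1.46, 0.022, 1.35, -0.088], TCP at [0.189, -0.596, 0.245] pointing down, gripper open.
Joint ranges: [-2.6, 2.6], [-0.5, 2.12], [-1.47, 1.34], [0.16, 2.42], [-1.27, 4.41], [0.06, 2.06], [-2.6, 2.6]. Speed limits (rad/s): [2.22, 2.22, 2.79, 2.79, 3.14, 3.14, 3.14].

### API

Orientations are given as a unit quaternion [x, y, z, w].
In Python, from workcell import manip gives the robot as it stands.
- The arm moves only by the shell command python3 -m pendant 'ROWS' [FORCE]. ROWS is JSON, a list of rows, each a list of 7 numbers: the shift along the tool's x, y, z in units of 50 mm (1.0 is 50 mm), then the turn, a rotation vector about the tool's x, y, z in units of 8 degrees (1.0 is 8 degrees), then the opening, from -1 (shut) to 1 (fully open), so that 0 is half open. In form: [[dx, dy, dz, ax, ay, az, jaw], ...]. A call has exactly 10 rows; each row is the pose to reach, as a shift and turn from the pose commanded when the call began, along the tool's axes at that moment; what a row does not reach only later rows make up. A row lasts 1/8 s, in which the tool goes at most 62.5 mm and 10.7 degrees, less where a joint would pass 70% of its speed; a pose out of reach is approached as far as the arm can. A call with a gripper value outside its range is refused whole. The fingers move at their own pace and stop on an object; FORCE is the grip in N (left out, the last holds). Time passes only in rows, so rows that repeat a pose let the fingers close, or fill a call up. It gives the time, the measured TCP pose, the force, the opening and the grip force at its end, in the units of the state.
- manip.get_obs(): the state, without advancing time (a new reading comes with each control period).
- manip.camera(name): name is "side" or "top"; returns (picture, depth): 480x640x3 uint8, red, green, blue; 480x640 float32, m along the optical axis (not along the pixel's ray), 0 where there is no reading.
- manip.get_calibration(name): a dict with "fx", "fy", "cx", "cy" (pixels), "D" ([k1, k2, p1, p2, k3] as OpenCV has them; the pictures are not rectified), "xyz" and "orientation" of the camera in the world. Camera axes: x right, y up, looking along -z (the intrinsics and any distortion apply to the point x, -y, -z); pixel columns grow to the right and rows downward; lengths in m; the calibration is good to about 2 mm. A picture is of the moment at which its call begins. get_calibration takes no time and is no camera call.
- manip.hand_in(): hands the job in; it is judged then, once.
Trained networks look in the newest picture that a camera, given by its name, has taken for a name from the list of things; names that differ only in an ending like _2 or _b are one class to them, and where a whole thing is asked for, a point or a joint stands for the part that bears it (a point fixed in the world has none). Each returns a list of dicts, best first, with "p" (0 to 1); they miss things now and then, are a little off and sometimes report something else, mostly with a low value. They report only what shows in the picture. A call takes as long as a camera call.
- manip.find_in(thing, camera): "box" ([left, top, right, bottom] in pixels, round what is visible of it).
- manip.trace(thing, camera): "pixels" (480x640 bool, what is visible of it) and "box" ([left, top, right, bottom] in pixels, round what is visible of it).
- manip.tip_of(thing, camera): "pixel" ([column, row] in pixels: a listed point, or the origin of a listed thing).
The state is a dict: "clock": time; "joint_pos": joint angles; "joint_velocities": joint speeds; "tau": joint torques, N m; "position": TCP position; "ee_rot": TCP orientation; "ft_force": force on the tool from outside, world axes, zero at the start; "torque": the same for the moment, N m; "grip_width": opening from 0.0 (shut) to 1.0 (fully open); "grasp_force": force on a finger pad.
Only numpy, scipy, OpenCV 4.12 (cv2) and the standard library are available. Lean on these libraries where they do the work, as an engineer would, in place of code of your own. Each camera call takes 0.05 s, during which the arm holds its last target. There are 200 camera calls.

## Working session

There is one attempt and no reset: what is moved stays moved. The work goes in short steps, Python scripts to look and compute and a shell command to move; the robot and the scene stay as the last step left them, time stands still between calls to the robot, and variables do not carry over. Pictures are saved under pics/ and viewed, at most 14 in all, crops included, and the job is handed in when it is done.

```bash
ls; mkdir -p pics; cat > h.py <<'E'
import numpy as np, cv2
from scipy.spatial.transform import Rotation as R
from workcell import manip
def cal(n):
    c=manip.get_calibration(n); K=np.array([[c['fx'],0,c['cx']],[0,c['fy'],c['cy']],[0,0,1.]])
    return K,np.array(c['D'],float),np.array(c['xyz']),R.from_quat(c['orientation']).as_matrix()
def ray(n,px):
    K,D,t,M=cal(n); u=cv2.undistortPoints(np.array(px,float).reshape(-1,1,2),K,D).reshape(-1,2)
    return t,(np.c_[u[:,0],-u[:,1],-np.ones(len(u))])@M.T
def at_z(n,px,z):
    t,d=ray(n,px); return t+d*((z-t[2])/d[:,2])[:,None]
def at_depth(n,px,dep):
    t,d=ray(n,px); return t+d*np.asarray(dep).reshape(-1,1)
def tri(pa,pb,a='top',b='side'):
    ta,da=ray(a,[pa]);tb,db=ray(b,[pb]);da=da[0];db=db[0]
    s=np.linalg.lstsq(np.c_[da,-db],tb-ta,rcond=None)[0]
    A=ta+s[0]*da;B=tb+s[1]*db
    return (A+B)/2,np.linalg.norm(A-B)
def proj(n,P):
    K,D,t,M=cal(n); q=(np.atleast_2d(P)-t)@M; q=q*[1,-1,-1]
    return cv2.projectPoints(q,np.zeros(3),np.zeros(3),K,D)[0].reshape(-1,2)
def snap(n,f):
    p,d=manip.camera(n); cv2.imwrite(f'pics/{f}.png',p[:,:,::-1]); return p,d
E
python3 - <<'E'
from h import *
o=manip.get_obs();print(o, manip.tip_reach)
for n in('top','side'):
    snap(n,n+'0'); print(n,manip.get_calibration(n))
    for t in 'block slide stand puck1 jar dish tube1 clip_l'.split():
        print(t,[(np.round(r['box']).tolist(),round(r['p'],2)) for r in manip.find_in(t,n)])
    for t in 'bed pocket0 pocket1 pocket2 pocket3 clip_l_post clip_r_post slide stand_bed puck1 start_top jar dish'.split():
        print('tip',t,[(np.round(r['pixel'],1).tolist(),round(r['p'],2)) for r in manip.tip_of(t,n)])
E
```

```text
pics
{'clock': 0.0, 'joint_pos': array([ 1.24136462,  0.33285572, -0.06472385,  1.46097124,  0.0215824 ,
        1.34987144, -0.08848862]), 'joint_velocities': array([ 1.20372205e-03, -4.39871132e-04,  1.69313238e-03,  1.34043689e-03,
        9.10642829e-04, -5.97694790e-05,  4.57061635e-04]), 'tau': array([-1.02158188e-03, -6.25453520e+01,  4.84384771e-02, -3.91599226e+01,
        1.59966841e-02,  9.97716357e-03, -1.46521506e-05]), 'position': array([ 0.18868058, -0.59546126,  0.24451176]), 'ee_rot': array([ 9.88250657e-01,  1.52840249e-01, -1.28033750e-04, -6.93783664e-04]), 'ft_force': array([-0.25660123,  0.02437352,  0.25957842]), 'torque': array([-0.00455953,  0.00368704,  0.00630456]), 'grasp_force': 0.0, 'grip_width': 0.9993739225005901} 0.014
top {'fx': 517.0982346260391, 'fy': 517.0982346260391, 'cx': 321.70350032318777, 'cy': 238.08576196427595, 'D': array([-0.00363821,  0.        ,  0.        ,  0.        ,  0.        ]), 'xyz': array([ 0.38163273, -0.0231991 ,  1.03927669]), 'orientation': array([ 0.06175013, -0.04918802, -0.69950797,  0.7102507 ])}
block [([276.0, 181.0
[... 2539 characters left out ...]
], 0.58)]
tip pocket1 [([351.1, 261.5], 0.94), ([358.7, 273.3], 0.68), ([349.3, 251.5], 0.6), ([344.5, 237.1], 0.58)]
tip pocket2 [([351.1, 261.5], 0.94), ([358.7, 273.3], 0.68), ([349.3, 251.5], 0.6), ([344.5, 237.1], 0.58)]
tip pocket3 [([351.1, 261.5], 0.94), ([358.7, 273.3], 0.68), ([349.3, 251.5], 0.6), ([344.5, 237.1], 0.58)]
tip clip_l_post [([356.9, 212.9], 0.66)]
tip clip_r_post [([378.2, 269.6], 0.6)]
tip slide [([280.0, 172.8], 0.81), ([303.3, 364.9], 0.65)]
tip stand_bed [([280.6, 169.8], 0.85)]
tip puck1 [([395.6, 349.7], 0.66), ([301.0, 365.3], 0.53)]
tip start_top [([281.5, 169.5], 0.44), ([263.0, 229.3], 0.41)]
tip jar [([343.8, 364.4], 0.7)]
tip dish [([308.6, 418.1], 0.66)]
```

```bash
python3 - <<'E'
import cv2
a=cv2.imread('pics/top0.png')[160:360,150:510];cv2.imwrite('pics/t0c.png',cv2.resize(a,None,fx=2.2,fy=2.2,interpolation=cv2.INTER_CUBIC))
a=cv2.imread('pics/side0.png')[140:440,190:500];cv2.imwrite('pics/s0c.png',cv2.resize(a,None,fx=2,fy=2,interpolation=cv2.INTER_CUBIC))
E
```

```text
(no output)
```

View pics/t0c.png

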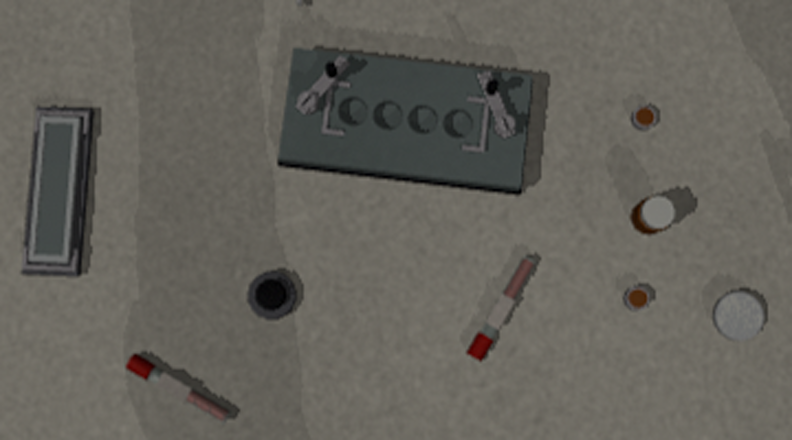

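View pics/s0c.png

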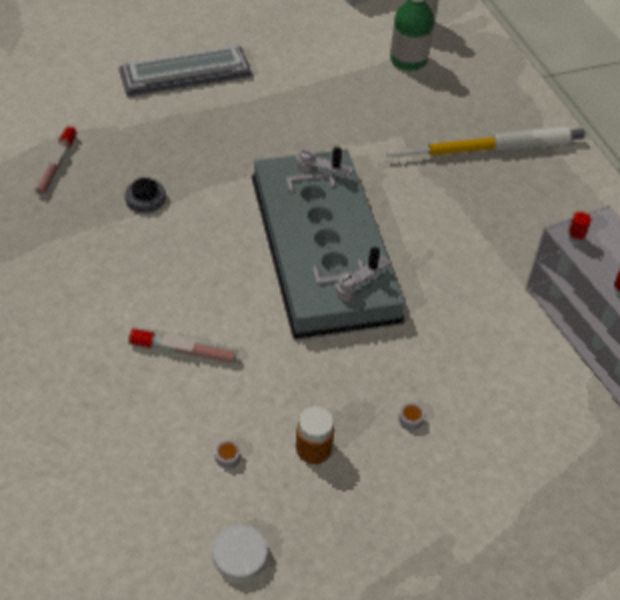

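Top crop: two pucks at full-image (443,213) and (440,295), jar at (447,257), dish (486,302), slide in stand at (177,246), block at (335,215), button (273,293). The side view agrees: two pucks only.

```bash
cat > meas.py <<'E'
from h import *
def cloud(n,d):
    v,u=np.mgrid[0:480,0:640]; px=np.c_[u.ravel(),v.ravel()].astype(float)
    return at_depth(n,px,d.ravel()).reshape(480,640,3)
def rect(pts,k=''):
    r=cv2.minAreaRect((pts[:,:2]*1000).astype(np.float32)); (cx,cy),(w,h),a=r
    if w>h: a+=90; w,h=h,w
    # a = angle of short side; long dir = a+90
    print(k,'c',round(cx,1),round(cy,1),'short',round(w,1),'long',round(h,1),'long-axis deg',round((a+90)%180,2),'z',np.round(np.median(pts[:,2])*1000,1),len(pts))
E
python3 - <<'E'
from meas import *
for n in('top','side'):
    p,d=manip.camera(n); C=cloud(n,d)
    for t in('block','stand','slide'):
        r=manip.trace(t,n)[0]; m=cv2.erode(r['pixels'].astype(np.uint8),np.ones((1,1)))>0
        q=C[m&(d>0)]
        zz=q[:,2]*1000; h=np.histogram(zz,np.arange(-10,90,2)); 
        print(n,t,r['p'],[(int(b),int(c)) for b,c in zip(h[1],h[0]) if c>15])
        z0={'block':.030,'stand':.010,'slide':.018}[t]
        rect(q[abs(q[:,2]-z0)<.005],t)
    for t in('puck1','jar','dish','tube1','start','clip_l'):
        for r in manip.trace(t,n):
            q=C[r['pixels']&(d>0)]; 
            if len(q)==0: continue
            zt=np.percentile(q[:,2],90); s=q[q[:,2]>zt-.004]
            print(n,t,round(r['p'],2),np.round(r['box']),'top z',np.round(zt*1000,1),'ctr',np.round((s.max(0)+s.min(0))/2*1000,1)[:2],'mean',np.round(s.mean(0)*1000,1)[:2])
    # table check
    print('table z',np.round(np.percentile(C[300:330,420:520,2] if n=='top' else C[330:400,400:440,2],[10,50,90])*1000,1))
T={'p_a':((356.1,216.7),(358.7,273.3)),'p_b':((339.5,213.7),(351.1,261.5)),'p_c':((326.4,214.3),(349.3,251.5)),'p_d':((309.4,211),(344.5,237.1)),'puckA':((444.8,213),(395.6,349.7)),'puckB':((440.8,296.7),(301,365.3)),'clipl':((297.9,192.4),(356.9,212.9)),'clipr':((375,202.2),(378.2,269.6)),'start':((269.8,291.9),(263,229.3)),'slide':((172.9,244),(280,172.8))}
for k,(a,b) in T.items(): P,e=tri(a,b);print(k,np.round(P*1000,1),round(e*1000,1))
E
```

```text
top block 0.62 [(-4, 17), (-2, 36), (0, 35), (2, 31), (4, 49), (6, 95), (8, 70), (10, 30), (12, 57), (14, 168), (16, 194), (18, 95), (20, 37), (22, 43), (24, 139), (26, 827), (28, 1815), (30, 1425), (32, 433), (34, 88), (40, 38), (42, 66), (44, 92), (46, 50), (48, 42), (50, 48), (52, 22), (68, 17)]
block c 592.3 -27.3 short 105.3 long 220.1 long-axis deg 83.93 z 29.5 4665
top stand 0.67 [(2, 19), (4, 34), (6, 116), (8, 208), (10, 180), (12, 107), (14, 42), (16, 16)]
stand c 523.6 292.1 short 53.1 long 156.5 long-axis deg 178.25 z 9.8 661
top slide 0.96 [(8, 47), (10, 161), (12, 345), (14, 320), (16, 238), (18, 132), (20, 28)]
slide c 523.9 292.2 short 37.7 long 134.5 long-axis deg 178.89 z 15.6 897
top puck1 0.5 [438. 206. 445. 221.] top z 13.8 ctr [ 597.7 -246.1] mean [ 598.4 -246.5]
top puck1 0.41 [434. 290. 445. 302.] top z 14.2 ctr [ 432.  -236.7] mean [ 433.2 -237.1]
top puck1 0.2 [263. 288. 281. 302.] top z 23.6 ctr [430.2  90.9] mean [430.4  91.6]
top jar 0.56 [432. 249. 459. 269.] top z 47.1 ctr [ 507.2 -250.2] mean [ 506.6 -249.9]
top jar 0.27 [213. 321. 254. 351.] top z 15.
[... 1953 characters left out ...]
] top z 15.9 ctr [ 420.7 -117.6] mean [ 417.8 -117.4]
side start 0.51 [256. 229. 269. 242.] top z 24.2 ctr [430.7  88.3] mean [430.8  86.9]
side clip_l 0.7 [343. 213. 364. 226.] top z 64.4 ctr [626.7  35.7] mean [626.7  34.8]
side clip_l 0.48 [358. 263. 384. 286.] top z 66.2 ctr [ 613.5 -105.8] mean [ 613.1 -106.8]
table z [-0.2  1.5  3.3]
p_a [590.2 -72.6  17.3] 4.6
p_b [591.1 -38.3  17.3] 5.0
p_c [592.5 -12.5  19.2] 1.8
p_d [595.1  21.8  28.4] 1.8
puckA [ 598.9 -252.     8.1] 1.8
puckB [ 429.4 -239.1   15.7] 2.0
clipl [624.9  42.4  70.6] 3.2
clipr [ 612.5 -107.4   58.7] 7.7
start [434.6  95.9  25.7] 1.1
slide [524.  297.5  10.3] 8.2
  return _methods._mean(a, axis=axis, dtype=dtype,
  ret = ret.dtype.type(ret / rcount)
```

```bash
cat >> meas.py <<'E'
def plan(*tg):
    """targets (x,y,z mm, yaw deg): each printed as tool-axis shift/turn units from present pose"""
    o=manip.get_obs(); M=R.from_quat(o['ee_rot']).as_matrix(); p=o['position']*1000
    yaw=np.degrees(np.arctan2(M[1,0],M[0,0]))
    print('t',round(o['clock'],1),'pos',np.round(p,1),'yaw',round(yaw,2),'tilt',np.round(M[2,:2],4),'F',np.round(o['ft_force'],1),'grip',round(o['grip_width'],3),round(o['grasp_force'],1))
    for x,y,z,f in tg:
        c,s=np.cos(np.radians(f)),np.sin(np.radians(f))
        Rt=np.array([[c,s,0],[s,-c,0],[0,0,-1.]])
        print((x,y,z,f),np.round(M.T@(np.array([x,y,z])-p)/50,2),np.round(np.degrees(R.from_matrix(M.T@Rt).as_rotvec())/8,2))
if __name__=='__main__':
    import sys; plan(*[tuple(map(float,a.split(','))) for a in sys.argv[1:]])
E
python3 meas.py 598.2,-247.7,100,84 598.2,-247.7,18,84
```

```text
t 3.2 pos [ 188.8 -595.8  245.3] yaw 17.58 tilt [0.     0.0001] F [ 0.7  0.  -0.1] grip 1.001 0.0
(598.2, -247.7, 100.0, 84.0) [ 9.91 -4.16  2.91] [ 0.   0.  -8.3]
(598.2, -247.7, 18.0, 84.0) [ 9.91 -4.16  4.55] [ 0.   0.  -8.3]
```

```bash
python3 -m pendant '[[1,-0.4,0,0,0,-0.8,0.2],[2,-0.8,0.3,0,0,-1.6,0.2],[3,-1.2,0.6,0,0,-2.4,0.2],[4,-1.6,1,0,0,-3.2,0.2],[5,-2,1.4,0,0,-4.2,0.2],[6,-2.5,1.8,0,0,-5.2,0.2],[7,-3,2.2,0,0,-6.2,0.2],[8,-3.4,2.5,0,0,-7.2,0.2],[9,-3.8,2.7,0,0,-8,0.2],[9.91,-4.16,2.91,0,0,-8.3,0.2]]' 30; python3 meas.py 598.2,-247.7,18,84
```

```text
clock: 4.45
position: [0.5997, -0.2466, 0.0996]
ee_rot: [0.742, 0.67, 0.0, 0.0]
ft_force: [-0.3, 0.4, 0.2]
grip_width: 0.599
grasp_force: 0.0
t 4.5 pos [ 599.7 -246.6   99.6] yaw 84.13 tilt [0.0001 0.0004] F [-0.3  0.4  0.2] grip 0.599 0.0
(598.2, -247.7, 18.0, 84.0) [-0.03 -0.03  1.63] [ 0.   -0.    0.02]
```

```bash
python3 - <<'E'
from meas import *
p,d=snap('top','t1');C=cloud('top',d);q,e=snap('side','s1');D=cloud('side',e)
for n,X,dd in(('top',C,d),('side',D,e)):
    for r in manip.trace('puck1',n):
        w=X[r['pixels']&(dd>0)]
        if len(w): print(n,round(r['p'],2),r['box'],np.round((w.max(0)+w.min(0))/2*1000,1),np.round(w.mean(0)*1000,1))
cv2.imwrite('pics/c1.png',np.hstack([cv2.resize(p[160:330,390:510],None,fx=3,fy=3),cv2.resize(q[290:460,270:410],(420,510))])[:,:,::-1])
E
```

```text
top 0.4 [432.8, 293.6, 444.7, 302.8] [ 432.  -236.6    7.6] [ 432.6 -236.4   11.1]
side 0.68 [296.3, 360.4, 313.5, 370.9] [ 433.9 -235.2    8.1] [ 432.6 -240.    11.3]
side 0.51 [390.0, 343.6, 400.8, 353.2] [ 598.4 -246.5    8.1] [ 596.8 -249.7   11.8]
side 0.19 [358.0, 266.3, 385.9, 287.0] [ 602.2 -108.7   56.5] [ 612.5 -107.7   51.9]
```

View pics/c1.png

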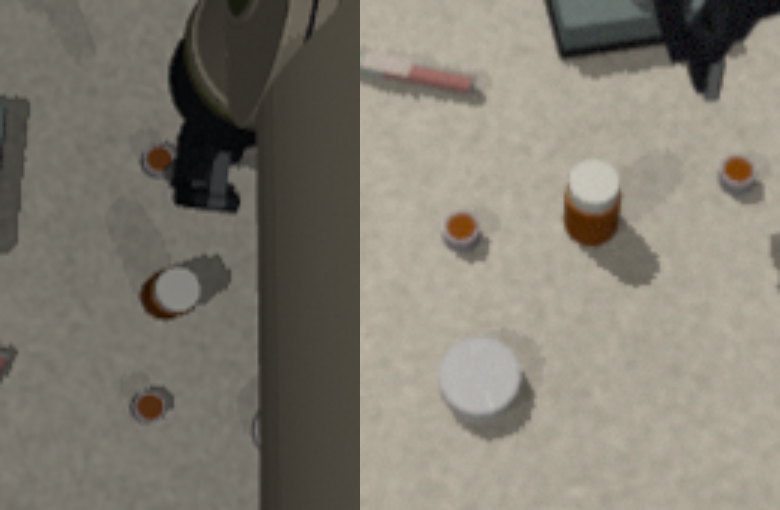

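The gripper is above puck A (left panel, near 443,213); the puck hasn't moved and everything around it is clear. Going down to grasp.

```bash
python3 -m pendant '[[0,0,0.3,0,0,0,0.2],[-0.02,-0.02,0.6,0,0,0,0.2],[-0.03,-0.03,0.9,0,0,0,0.2],[-0.03,-0.03,1.15,0,0,0,0.2],[-0.03,-0.03,1.35,0,0,0,0.2],[-0.03,-0.03,1.5,0,0,0,0.2],[-0.03,-0.03,1.6,0,0,0,0.2],[-0.03,-0.03,1.63,0,0,0,0.2],[-0.03,-0.03,1.63,0,0,0,0.2],[-0.03,-0.03,1.63,0,0,0,0.2]]' && python3 -m pendant '[[0,0,0,0,0,0,-0.3],[0,0,0,0,0,0,-0.6],[0,0,0,0,0,0,-1],[0,0,0,0,0,0,-1],[0,0,0,0,0,0,-1],[0,0,0,0,0,0,-1],[0,0,0,0,0,0,-1],[0,0,0,0,0,0,-1],[0,0,0,0,0,0,-1],[0,0,0,0,0,0,-1]]' 40; python3 meas.py 598.2,-247.7,150,84
```

```text
clock: 5.9
position: [0.5969, -0.2493, 0.0187]
ee_rot: [0.743, 0.669, 0.0, 0.0]
ft_force: [0.4, 0.1, -0.1]
grip_width: 0.605
grasp_force: 0.0
clock: 7.15
position: [0.5969, -0.2494, 0.0187]
ee_rot: [0.743, 0.669, 0.0, 0.0]
ft_force: [-1.3, 0.8, 5.1]
grip_width: 0.227
grasp_force: 39.2
t 7.2 pos [ 596.9 -249.4   18.7] yaw 83.97 tilt [-0.0003  0.0005] F [-1.3  0.8  5.1] grip 0.227 39.2
(598.2, -247.7, 150.0, 84.0) [ 0.03  0.02 -2.63] [ 0.  0. -0.]
```

```bash
python3 -m pendant '[[0,0,0,0,0,0,-0.3],[0,0,0,0,0,0,-0.2],[0.03,0,-0.08,0,0,0,-0.2],[0.03,0,-0.08,0,0,0,-0.2],[0.03,0,-0.08,0,0,0,-1],[0.03,0,-0.08,0,0,0,-1],[0.03,0,-0.08,0,0,0,-1],[0.03,0,-0.08,0,0,0,-1],[0.03,0,-0.08,0,0,0,-1],[0.03,0,-0.08,0,0,0,-1]]' 40;  python3 -m pendant '[[0,0,-0.2,0,0,0,-1],[0,0,-0.5,0,0,0,-1],[0,0,-0.9,0,0,0,-1],[0,0,-1.3,0,0,0,-1],[0,0,-1.7,0,0,0,-1],[0,0,-2,0,0,0,-1],[0,0,-2.2,0,0,0,-1],[0,0,-2.2,0,0,0,-1],[0,0,-2.2,0,0,0,-1],[0,0,-2.2,0,0,0,-1]]'; python3 - <<'E'
from meas import *
plan((593.8,-12.5,120,83.9),(590.4,-44.3,120,83.9))
p,d=snap('side','s2');D=cloud('side',d)
for r in manip.trace('puck1','side'):
        w=D[r['pixels']&(d>0)]
        if len(w): print(round(r['p'],2),np.round(r['box']),np.round((w.max(0)+w.min(0))/2*1000,1),np.round(w.mean(0)*1000,1))
cv2.imwrite('pics/c2.png',cv2.resize(p[200:420,270:470],None,fx=2.5,fy=2.5)[:,:,::-1])
E
```

```text
clock: 8.4
position: [0.597, -0.2477, 0.0226]
ee_rot: [0.743, 0.669, 0.0, 0.0]
ft_force: [-1.2, 0.6, 5.2]
grip_width: 0.215
grasp_force: 39.1
clock: 9.65
position: [0.5964, -0.2476, 0.1315]
ee_rot: [0.743, 0.669, -0.0, -0.001]
ft_force: [0.4, 0.0, -1.1]
grip_width: 0.217
grasp_force: 39.1
t 9.7 pos [ 596.4 -247.6  131.5] yaw 83.98 tilt [ 0.0003 -0.0012] F [ 0.4  0.  -1.1] grip 0.217 39.1
(593.8, -12.5, 120, 83.9) [ 4.67 -0.55  0.23] [-0.01 -0.    0.01]
(590.4, -44.3, 120, 83.9) [ 4.03 -0.55  0.23] [-0.01 -0.    0.01]
0.48 [298. 360. 312. 372.] [ 431.8 -239.6   11.1] [ 431.4 -240.9   13.4]
0.47 [399. 308. 407. 318.] [ 597.4 -250.7  120.2] [ 597.  -253.2  121.7]
```

View pics/c2.png

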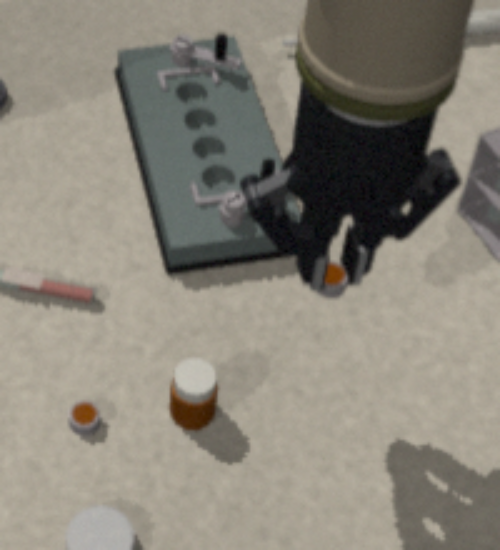

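Puck A is held flat between the fingertips, at crop (333,277), with its lower half clear. I'll carry it over pocket 2 and check from near.

```bash
python3 -m pendant '[[0.4,-0.05,0,0,0,0,-1],[1,-0.1,0,0,0,0,-1],[1.8,-0.2,0,0,0,0,-1],[2.6,-0.3,0,0,0,0,-1],[3.4,-0.4,0,0,0,0,-1],[4.1,-0.5,0,0,0,0,-1],[4.5,-0.55,0.3,0,0,0,-1],[4.67,-0.55,0.8,0,0,0,-1],[4.67,-0.55,1.2,0,0,0,-1],[4.67,-0.55,1.38,0,0,0,-1]]';  python3 -m pendant '[[0,0,0,0,0,0,-1],[0,0,0,0,0,0,-1],[0,0,0,0,0,0,-1],[0,0,0,0,0,0,-1],[0,0,0,0,0,0,-1],[0,0,0,0,0,0,-1],[0,0,0,0,0,0,-1],[0,0,0,0,0,0,-1],[0,0,0,0,0,0,-1],[0,0,0,0,0,0,-1]]' ; python3 - <<'E'
from meas import *
plan((593.5,-12.5,54,83.9))
ims=[]
for n in('top','side'):
    p,d=snap(n,n+'3')
    for r in manip.trace('puck1',n):
        w=cloud(n,d)[r['pixels']&(d>0)]
        if len(w): print(n,round(r['p'],2),np.round(r['box']),np.round((w.max(0)+w.min(0))/2*1000,1),np.round(w.mean(0)*1000,1))
    print([np.round(r['pixel'],1) for r in manip.tip_of('pocket1',n)], 'expected',np.round(proj(n,np.array([[593.8,-12.5,30],[590.4,-44.3,30]])/1000),1))
    u,v=proj(n,[[.5938,-.0125,.03]])[0].astype(int); ims.append(cv2.resize(p[v-45:v+45,u-45:u+45],(400,400)))
cv2.imwrite('pics/c3.png',np.hstack(ims)[:,:,::-1])
E
```

```text
clock: 11.0
position: [0.5932, -0.0126, 0.062]
ee_rot: [0.743, 0.669, -0.001, -0.001]
ft_force: [-0.3, -0.3, -1.0]
grip_width: 0.214
grasp_force: 39.1
clock: 12.25
position: [0.594, -0.0127, 0.0633]
ee_rot: [0.743, 0.669, -0.0, 0.0]
ft_force: [0.4, -0.3, 0.3]
grip_width: 0.218
grasp_force: 39.1
t 12.2 pos [594.  -12.7  63.3] yaw 83.98 tilt [-0.0001  0.0001] F [ 0.4 -0.3  0.3] grip 0.218 39.1
(593.5, -12.5, 54, 83.9) [ 0.   -0.01  0.19] [0.   0.   0.01]
top 0.61 [266. 290. 282. 299.] [430.3  90.2  18.5] [430.4  90.3  21.3]
[array([307.2, 210.9])] expected [[326.5 212.1]
 [342.4 214. ]]
side 0.74 [253. 304. 308. 322.] [ 420.3 -120.     9.2] [ 419.6 -119.2   12.4]
side 0.46 [348. 239. 355. 250.] [596.7  -5.5  43.9] [594.  -17.3  51.6]
side 0.45 [298. 359. 312. 374.] [ 432.7 -236.5    9.2] [ 432.2 -240.6   12.4]
[array([350.7, 250.1]), array([344.2, 238.9]), array([356. , 269.6])] expected [[349.7 247.9]
 [353.3 259.2]]
```

View pics/c3.png

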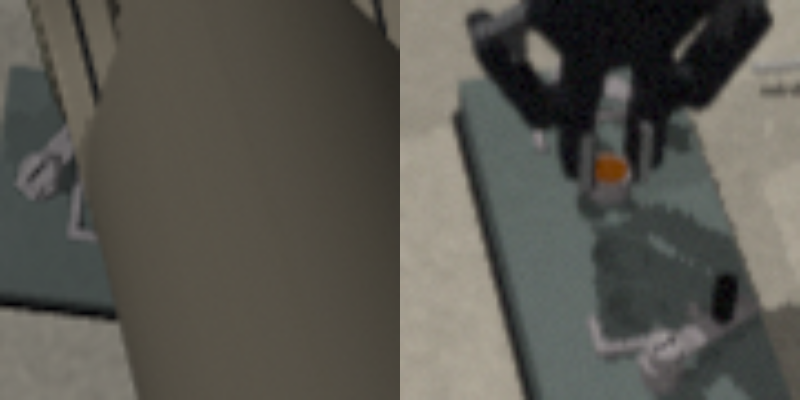

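The side view shows puck A's core at crop (610,168), directly above the free pocket rim (607,205), aligned across the block. I'll lower it gently and read the force.

```bash
python3 -m pendant '[[0,0,0.04,0,0,0.01,-1],[0,0,0.08,0,0,0.01,-1],[0,0,0.12,0,0,0.01,-1],[0,0,0.16,0,0,0.01,-1],[0,0,0.19,0,0,0.01,-1],[0,0,0.21,0,0,0.01,-1],[0,0,0.23,0,0,0.01,-1],[0,0,0.25,0,0,0.01,-1],[0,0,0.27,0,0,0.01,-1],[0,0,0.27,0,0,0.01,-1]]'; python3 meas.py
```

```text
clock: 13.8
position: [0.5939, -0.0127, 0.0497]
ee_rot: [0.744, 0.668, -0.0, -0.0]
ft_force: [0.3, 0.0, 0.5]
grip_width: 0.217
grasp_force: 39.1
t 13.8 pos [593.9 -12.7  49.7] yaw 83.9 tilt [-0.0001 -0.0001] F [0.3 0.  0.5] grip 0.217 39.1
```

No contact at a puck-bottom height of about 27 mm, so it is entering the pocket. Lower a little more, release, then retreat to look.

```bash
python3 -m pendant '[[0,0,0.03,0,0,0,-1],[0,0,0.06,0,0,0,-1],[0,0,0.07,0,0,0,-1],[0,0,0.07,0,0,0,-1],[0,0,0.07,0,0,0,-0.4],[0,0,0.07,0,0,0,-0.2],[0,0,0.07,0,0,0,0],[0,0,0.07,0,0,0,0],[0,0,-0.3,0,0,0,0],[0,0,-0.8,0,0,0,0]]'; python3 meas.py 432,-238,100,60 432,-238,23,60
```

```text
clock: 15.05
position: [0.5938, -0.0125, 0.091]
ee_rot: [0.744, 0.669, -0.0, -0.0]
ft_force: [0.9, 0.0, 1.0]
grip_width: 0.5
grasp_force: 0.0
t 15.1 pos [593.8 -12.5  91. ] yaw 83.91 tilt [ 0.0001 -0.0004] F [0.9 0.  1. ] grip 0.5 0.0
(432.0, -238.0, 100.0, 60.0) [-4.83 -2.74 -0.18] [-0.    0.    2.99]
(432.0, -238.0, 23.0, 60.0) [-4.83 -2.74  1.36] [-0.    0.    2.99]
```

```bash
python3 -m pendant '[[-0.2,-0.1,-0.7,0,0,0,0],[-0.8,-0.5,-0.8,0,0,0,0],[-1.6,-0.9,-0.8,0,0,0,0],[-2.4,-1.3,-0.8,0,0,0,0],[-3.2,-1.7,-0.8,0,0,0,0],[-4,-2.2,-0.6,0,0,0,0],[-4.6,-2.6,-0.4,0,0,0,0],[-4.83,-2.74,-0.2,0,0,0,0],[-4.83,-2.74,-0.2,0,0,0,0],[-4.83,-2.74,-0.2,0,0,0,0]]'; python3 - <<'E'
from meas import *
ims=[]
for n in('top','side'):
    p,d=snap(n,n+'4')
    for r in manip.trace('puck1',n):
        w=cloud(n,d)[r['pixels']&(d>0)]
        if len(w): print(n,round(r['p'],2),np.round(r['box']),np.round((w.max(0)+w.min(0))/2*1000,1),np.round(w.mean(0)*1000,1))
ims=[cv2.resize(cv2.imread('pics/%s4.png'%n)[b:b+120,a:a+120],(400,400)) for n,a,b in(('top',290,150),('side',270,200))]
cv2.imwrite('pics/c4.png',np.hstack(ims))
plan((432,-238,23,84))
E
```

```text
clock: 16.3
position: [0.4334, -0.237, 0.1005]
ee_rot: [0.743, 0.669, 0.0, 0.0]
ft_force: [0.8, -0.0, -0.4]
grip_width: 0.5
grasp_force: 0.0
top 0.6 [323. 208. 330. 219.] [593.4 -12.6  27.4] [592.8 -12.4  28.8]
top 0.56 [421. 275. 433. 284.] [ 468.1 -214.7   11.8] [ 467.5 -214.6   11.7]
side 0.61 [344. 247. 355. 252.] [593.4 -15.9  29.9] [593.1 -15.   30.4]
side 0.46 [313. 343. 327. 358.] [ 467.5 -215.9    9.2] [ 466.4 -218.9   12. ]
t 16.5 pos [ 432.9 -237.5  100.1] yaw 83.99 tilt [-0.      0.0006] F [ 0.1 -0.5 -0. ] grip 0.497 0.0
(432, -238, 23, 84) [-0.01 -0.02  1.54] [ 0.  0. -0.]
```

View pics/c4.png

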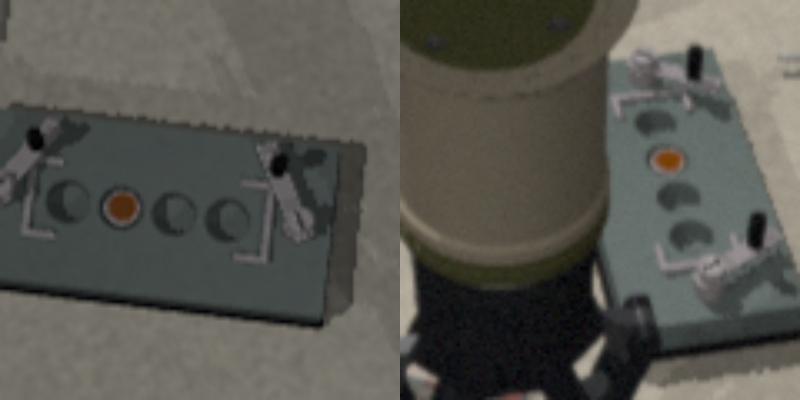

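Puck A lies flat in pocket 2, at crop (122,208). Puck B has been knocked aside to about (467.5,-216), so I'll retarget.

```bash
python3 meas.py 467.3,-216,23,84 | tail -1; python3 -m pendant '[[0.2,0.3,0,0,0,0,-0.1],[0.49,0.65,0,0,0,0,-0.15],[0.49,0.65,0,0,0,0,-0.15],[0.49,0.65,0,0,0,0,-0.15],[0.49,0.65,0,0,0,0,-0.15],[0.49,0.65,0,0,0,0,-0.15],[0.49,0.65,0,0,0,0,-0.15],[0.49,0.65,0,0,0,0,-0.15],[0.49,0.65,0,0,0,0,-0.15],[0.49,0.65,0,0,0,0,-0.15]]'; python3 - <<'E'
from meas import *
plan((467.3,-216,23,84))
for n in('top','side'):
    p,d=snap(n,n+'5')
    for r in manip.trace('puck1',n):
        w=cloud(n,d)[r['pixels']&(d>0)]
        if len(w): print(n,round(r['p'],2),np.round(r['box']),np.round((w.max(0)+w.min(0))/2*1000,1),np.round(w.mean(0)*1000,1))
E
```

```text
(467.3, -216.0, 23.0, 84.0) [0.5  0.64 1.54] [ 0.  0. -0.]
clock: 17.75
position: [0.467, -0.2173, 0.0998]
ee_rot: [0.744, 0.668, -0.0, 0.0]
ft_force: [0.4, 0.1, 0.7]
grip_width: 0.428
grasp_force: 0.0
t 17.8 pos [ 467.  -217.3   99.8] yaw 83.9 tilt [-0.0001  0.0001] F [0.4 0.1 0.7] grip 0.428 0.0
(467.3, -216, 23, 84) [0.03 0.   1.54] [ 0.    0.   -0.01]
top 0.48 [423. 275. 431. 282.] [ 468.1 -213.6   11.7] [ 467.2 -213.4   11.8]
```

```bash
python3 -m pendant '[[0.03,0,0.3,0,0,0,-0.15],[0.03,0,0.6,0,0,0,-0.15],[0.03,0,0.9,0,0,0,-0.15],[0.03,0,1.15,0,0,0,-0.15],[0.03,0,1.35,0,0,0,-0.15],[0.03,0,1.5,0,0,0,-0.15],[0.03,0,1.54,0,0,0,-0.15],[0.03,0,1.54,0,0,0,-0.15],[0.03,0,1.54,0,0,0,-0.5],[0.03,0,1.54,0,0,0,-1]]';python3 -m pendant '[[0,0,0,0,0,0,-1],[0,0,0,0,0,0,-1],[0,0,0,0,0,0,-1],[0,0,0,0,0,0,-1],[0,0,-0.3,0,0,0,-1],[0,0,-0.8,0,0,0,-1],[0,0,-1.4,0,0,0,-1],[0,0,-2,0,0,0,-1],[0,0,-2.2,0,0,0,-1],[0,0,-2.2,0,0,0,-1]]' 40; python3 meas.py 590.5,-44.3,120,83.9 590.5,-44.3,60,83.9
```

```text
clock: 19.2
position: [0.4675, -0.216, 0.0234]
ee_rot: [0.744, 0.668, 0.0, 0.0]
ft_force: [-1.1, 0.2, 5.0]
grip_width: 0.215
grasp_force: 38.9
clock: 20.45
position: [0.4673, -0.216, 0.1332]
ee_rot: [0.744, 0.668, 0.0, 0.001]
ft_force: [-0.3, -0.1, -0.5]
grip_width: 0.213
grasp_force: 39.1
t 20.4 pos [ 467.3 -216.   133.2] yaw 83.89 tilt [-0.0006  0.0009] F [-0.3 -0.1 -0.5] grip 0.213 39.1
(590.5, -44.3, 120.0, 83.9) [3.68 2.08 0.26] [ 0.01  0.   -0.  ]
(590.5, -44.3, 60.0, 83.9) [3.68 2.08 1.46] [ 0.01  0.   -0.  ]
```

```bash
python3 -m pendant '[[0.4,0.2,0,0,0,0,-1],[1,0.6,0,0,0,0,-1],[1.7,1,0,0,0,0,-1],[2.4,1.4,0,0,0,0,-1],[3,1.7,0,0,0,0,-1],[3.5,2,0.2,0,0,0,-1],[3.68,2.08,0.6,0,0,0,-1],[3.68,2.08,1,0,0,0,-1],[3.68,2.08,1.3,0,0,0,-1],[3.68,2.08,1.4,0,0,0,-1]]';  python3 - <<'E'
from meas import *
plan((590.5,-44.3,50,83.9))
for n in('side',):
    p,d=snap(n,n+'6')
    for r in manip.trace('puck1',n):
        w=cloud(n,d)[r['pixels']&(d>0)]
        if len(w): print(n,round(r['p'],2),np.round(r['box']),np.round((w.max(0)+w.min(0))/2*1000,1),np.round(w.mean(0)*1000,1))
E
```

```text
clock: 21.7
position: [0.589, -0.0451, 0.0613]
ee_rot: [0.744, 0.668, -0.001, -0.001]
ft_force: [0.8, -0.6, -0.8]
grip_width: 0.215
grasp_force: 39.1
t 21.7 pos [589.  -45.1  61.3] yaw 83.82 tilt [-0.0006 -0.0021] F [ 0.8 -0.6 -0.8] grip 0.215 39.1
(590.5, -44.3, 50, 83.9) [0.02 0.03 0.23] [-0.02  0.   -0.01]
side 0.59 [353. 248. 360. 258.] [588.2 -49.7  49. ] [588.3 -51.8  49.9]
```

```bash
python3 -m pendant '[[0,0,0,0,0,0,-1],[0,0,0,0,0,0,-1],[0,0,0.05,0,0,0,-1],[0,0,0.1,0,0,0,-1],[0,0,0.14,0,0,0,-1],[0,0,0.17,0,0,0,-1],[0,0,0.19,0,0,0,-1],[0,0,0.21,0,0,0,-1],[0,0,0.23,0,0,0,-1],[0,0,0.23,0,0,0,-1]]';  python3 meas.py 590.5,-44.3,46.5,83.9
```

```text
clock: 23.05
position: [0.5901, -0.0439, 0.0512]
ee_rot: [0.744, 0.668, -0.0, -0.0]
ft_force: [-0.2, -0.6, -0.7]
grip_width: 0.21
grasp_force: 39.1
t 23.1 pos [590.1 -43.9  51.2] yaw 83.9 tilt [-0.0001 -0.0001] F [-0.2 -0.6 -0.7] grip 0.21 39.1
(590.5, -44.3, 46.5, 83.9) [-0.01  0.01  0.09] [-0.  0. -0.]
```

```bash
python3 -m pendant '[[-0.01,0.01,0.03,0,0,0,-1],[-0.01,0.01,0.05,0,0,0,-1],[-0.01,0.01,0.07,0,0,0,-1],[-0.01,0.01,0.09,0,0,0,-1],[-0.01,0.01,0.09,0,0,0,-1],[-0.01,0.01,0.09,0,0,0,-1],[-0.01,0.01,0.09,0,0,0,-1],[-0.01,0.01,0.09,0,0,0,-1],[-0.01,0.01,0.09,0,0,0,-1],[-0.01,0.01,0.09,0,0,0,-1]]';  python3 meas.py 590.5,-44.3,46.5,83.9
```

```text
clock: 24.3
position: [0.5906, -0.0445, 0.0468]
ee_rot: [0.744, 0.668, -0.0, 0.0]
ft_force: [-0.4, 0.2, -0.3]
grip_width: 0.215
grasp_force: 39.1
t 24.3 pos [590.6 -44.5  46.8] yaw 83.9 tilt [-0.0001  0.    ] F [-0.4  0.2 -0.3] grip 0.215 39.1
(590.5, -44.3, 46.5, 83.9) [ 0.   -0.    0.01] [ 0.  0. -0.]
```

```bash
python3 -m pendant '[[0,0,0,0,0,0,-0.4],[0,0,0,0,0,0,-0.2],[0,0,0,0,0,0,0],[0,0,0,0,0,0,0],[0,0,-0.3,0,0,0,0],[0,0,-0.8,0,0,0,0],[0,0,-1.2,0,0,0,0.2],[0,0,-1.5,0,0,0,0.2],[0,0,-1.6,0,0,0,0.2],[0,0,-1.6,0,0,0,0.2]]';  python3 meas.py 523.6,291.5,100,178.5
```

```text
clock: 25.55
position: [0.5905, -0.0446, 0.1267]
ee_rot: [0.744, 0.668, -0.0, 0.0]
ft_force: [-1.2, -0.4, -0.3]
grip_width: 0.6
grasp_force: 0.0
t 25.6 pos [590.5 -44.6 126.7] yaw 83.89 tilt [-0.0002 -0.    ] F [-1.2 -0.4 -0.3] grip 0.6 0.0
(523.6, 291.5, 100.0, 178.5) [ 6.54 -2.04  0.53] [ -0.     0.   -11.83]
```

```bash
python3 -m pendant '[[0.4,-0.1,0,0,0,-0.9,0.2],[1.1,-0.3,0,0,0,-2.1,0.2],[1.9,-0.5,0,0,0,-3.3,0.2],[2.8,-0.8,0,0,0,-4.6,0.2],[3.7,-1.1,0.1,0,0,-5.9,0.2],[4.6,-1.4,0.2,0,0,-7.2,0.2],[5.4,-1.7,0.3,0,0,-8.5,0.2],[6,-1.9,0.4,0,0,-9.8,0.2],[6.4,-2,0.5,0,0,-10.9,0.2],[6.54,-2.04,0.53,0,0,-11.83,0.2]]'; python3 -m pendant '[[0,0,0,0,0,0,0.2],[0,0,0,0,0,0,0.2],[0,0,0,0,0,0,0.2],[0,0,0,0,0,0,0.2],[0,0,0,0,0,0,0.2],[0,0,0,0,0,0,0.2],[0,0,0,0,0,0,0.2],[0,0,0,0,0,0,0.2],[0,0,0,0,0,0,0.2],[0,0,0,0,0,0,0.2]]' ; python3 - <<'E'
from meas import *
plan((523.6,291.5,26,178.5))
p,d=snap('top','top7'); q,e=snap('side','side7')
for r in manip.trace('puck1','top'):
    w=cloud('top',d)[r['pixels']&(d>0)]
    if len(w): print(round(r['p'],2),np.round(r['box']),np.round(w.mean(0)*1000,1))
cv2.imwrite('pics/c7.png',np.hstack([cv2.resize(p[150:300,150:400],None,fx=2,fy=2),cv2.resize(q[140:290,230:380],(300,300))])[:,:,::-1])
E
```

```text
clock: 26.8
position: [0.5226, 0.2929, 0.099]
ee_rot: [0.009, 1.0, 0.0, -0.001]
ft_force: [0.3, 0.4, -0.6]
grip_width: 0.599
grasp_force: 0.0
clock: 28.05
position: [0.5239, 0.2915, 0.1003]
ee_rot: [0.013, 1.0, -0.0, -0.0]
ft_force: [0.3, 0.5, -0.8]
grip_width: 0.6
grasp_force: 0.0
t 28.1 pos [523.9 291.5 100.3] yaw 178.54 tilt [ 0.     -0.0001] F [ 0.3  0.5 -0.8] grip 0.6 0.0
(523.6, 291.5, 26, 178.5) [ 0.01 -0.    1.49] [-0. -0.  0.]
0.64 [321. 206. 330. 221.] [593.1 -11.6  27.8]
```

View pics/c7.png

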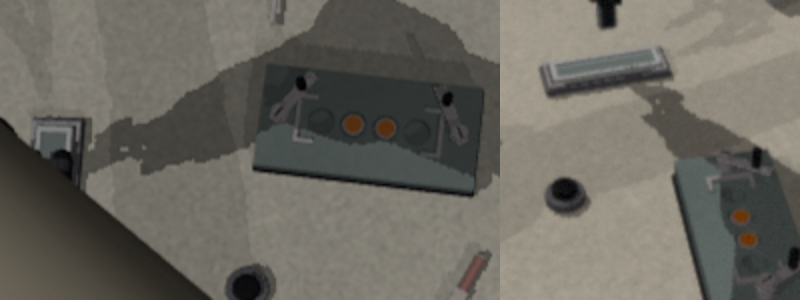

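Both pucks lie flat in the two middle pockets, top-crop cores at (353,124) and (386,128). The open gripper is over the slide, so I'll take the slide.

```bash
python3 -m pendant '[[0,0,0.3,0,0,0,0.2],[0,0,0.6,0,0,0,0.2],[0,0,0.9,0,0,0,0.2],[0,0,1.15,0,0,0,0.2],[0,0,1.35,0,0,0,0.2],[0,0,1.45,0,0,0,0.2],[0,0,1.49,0,0,0,0.2],[0,0,1.51,0,0,0,0.2],[0,0,1.51,0,0,0,0.2],[0,0,1.51,0,0,0,0.2]]' && python3 -m pendant '[[0,0,0,0,0,0,0],[0,0,0,0,0,0,-0.2],[0,0,0,0,0,0,-0.4],[0,0,0,0,0,0,-1],[0,0,0,0,0,0,-1],[0,0,0,0,0,0,-1],[0,0,0,0,0,0,-1],[0,0,0,0,0,0,-1],[0,0,0,0,0,0,-1],[0,0,0,0,0,0,-1]]' 50; python3 meas.py
```

```text
clock: 29.45
position: [0.5241, 0.2916, 0.025]
ee_rot: [0.013, 1.0, 0.0, 0.0]
ft_force: [0.8, -0.2, 0.6]
grip_width: 0.599
grasp_force: 0.0
clock: 30.7
position: [0.524, 0.2916, 0.0252]
ee_rot: [0.013, 1.0, -0.0, 0.0]
ft_force: [-1.7, -1.1, 4.8]
grip_width: 0.4
grasp_force: 49.5
t 30.7 pos [524.  291.6  25.2] yaw 178.54 tilt [-0.0004 -0.0001] F [-1.7 -1.1  4.8] grip 0.4 49.5
```

```bash
python3 -m pendant '[[0,0,-0.1,0,0,0,-1],[0,0,-0.2,0,0,0,-1],[0,0,-0.4,0,0,0,-1],[0,0,-0.7,0,0,0,-1],[0,0,-1.1,0,0,0,-1],[0,0,-1.5,0,0,0,-1],[0,0,-1.9,0,0,0,-1],[0,0,-2.1,0,0,0,-1],[0,0,-2.2,0,0,0,-1],[0,0,-2.2,0,0,0,-1]]' ; python3 meas.py 592.1,-28.4,120,83.9
```

```text
clock: 31.95
position: [0.5239, 0.2914, 0.1347]
ee_rot: [0.013, 1.0, -0.0, -0.0]
ft_force: [0.5, -0.0, -1.1]
grip_width: 0.396
grasp_force: 50.0
t 31.9 pos [523.9 291.4 134.7] yaw 178.53 tilt [ 0.0001 -0.0002] F [ 0.5 -0.  -1.1] grip 0.396 50.0
(592.1, -28.4, 120.0, 83.9) [-1.53 -6.36  0.29] [-0.    0.   11.83]
```

```bash
python3 -m pendant '[[0,-0.2,0,0,0,0.4,-1],[-0.1,-0.5,0,0,0,1.1,-1],[-0.2,-1,0,0,0,2,-1],[-0.4,-1.6,0,0,0,3,-1],[-0.6,-2.3,0,0,0,4.1,-1],[-0.7,-3,0,0,0,5.2,-1],[-0.9,-3.7,0,0,0,6.3,-1],[-1.1,-4.4,0,0,0,7.4,-1],[-1.2,-5,0,0,0,8.5,-1],[-1.35,-5.5,0,0,0,9.5,-1]]'; python3 meas.py 592.1,-28.4,80,83.9
```

```text
clock: 33.2
position: [0.5839, 0.0126, 0.1342]
ee_rot: [0.629, 0.777, -0.0, -0.0]
ft_force: [0.5, 0.8, -1.3]
grip_width: 0.4
grasp_force: 50.1
t 33.2 pos [583.9  12.6 134.2] yaw 102.04 tilt [-0.0003 -0.001 ] F [ 0.5  0.8 -1.3] grip 0.4 50.1
(592.1, -28.4, 80.0, 83.9) [-0.84 -0.01  1.08] [-0.01  0.    2.27]
```

```bash
python3 -m pendant '[[-0.2,0,0.1,0,0,0.6,-1],[-0.5,0,0.3,0,0,1.4,-1],[-0.7,-0.01,0.5,0,0,2,-1],[-0.84,-0.01,0.7,0,0,2.27,-1],[-0.84,-0.01,0.9,0,0,2.27,-1],[-0.84,-0.01,1.05,0,0,2.27,-1],[-0.84,-0.01,1.08,0,0,2.27,-1],[-0.84,-0.01,1.08,0,0,2.27,-1],[-0.84,-0.01,1.08,0,0,2.27,-1],[-0.84,-0.01,1.08,0,0,2.27,-1]]'; python3 - <<'E'
from meas import *
plan((592.1,-28.4,46.5,83.9))
p,d=snap('top','top8'); q,e=snap('side','side8')
for n,dd in(('top',d),('side',e)):
  for r in manip.trace('slide',n)[:2]:
    w=cloud(n,dd)[r['pixels']&(dd>0)]
    if len(w): print(n,round(r['p'],2),np.round(r['box']),np.round(w.mean(0)*1000,1)); rect(w)
cv2.imwrite('pics/c8.png',np.hstack([cv2.resize(p[150:270,250:410],(530,400)),cv2.resize(q[190:330,300:400],(270,400))])[:,:,::-1])
E
```

```text
clock: 34.45
position: [0.5932, -0.0262, 0.0811]
ee_rot: [0.741, 0.672, 0.0, 0.0]
ft_force: [-0.7, -1.4, -0.4]
grip_width: 0.399
grasp_force: 50.1
t 34.5 pos [593.2 -26.2  81.1] yaw 84.38 tilt [-0.0001  0.0006] F [-0.7 -1.4 -0.4] grip 0.399 50.1
(592.1, -28.4, 46.5, 83.9) [-0.05 -0.02  0.69] [0.   0.   0.06]
top 0.67 [297. 196. 310. 218.] [596.2  32.6  70.6]
 c 595.9 34.9 short 23.1 long 39.8 long-axis deg 13.39 z 71.3 185
side 0.77 [346. 216. 370. 269.] [593.8 -43.5  71.2]
 c 604.2 -10.0 short 51.5 long 173.5 long-axis deg 81.78 z 71.6 792
```

View pics/c8.png

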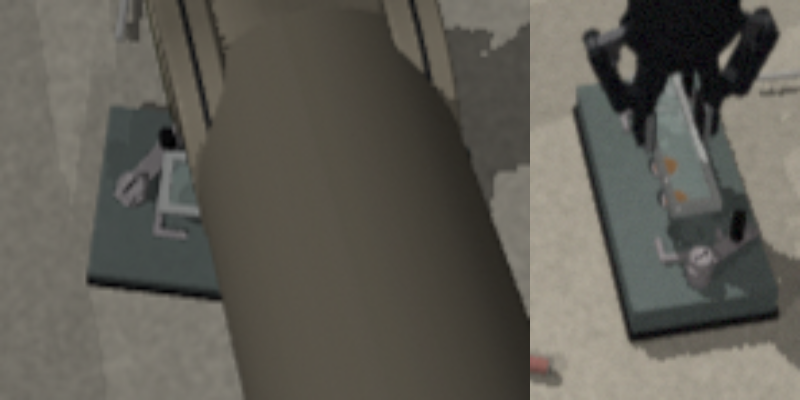

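The slide is held level over the bed with its long side parallel to the block, and the clips are clear. I'll settle lower and check the end position along the block.

```bash
python3 -m pendant '[[-0.02,-0.01,0.1,0,0,0.06,-1],[-0.05,-0.02,0.2,0,0,0.06,-1],[-0.05,-0.02,0.3,0,0,0.06,-1],[-0.05,-0.02,0.4,0,0,0.06,-1],[-0.05,-0.02,0.44,0,0,0.06,-1],[-0.05,-0.02,0.44,0,0,0.06,-1],[-0.05,-0.02,0.44,0,0,0.06,-1],[-0.05,-0.02,0.44,0,0,0.06,-1],[-0.05,-0.02,0.44,0,0,0.06,-1],[-0.05,-0.02,0.44,0,0,0.06,-1]]'; python3 - <<'E'
from meas import *
plan((592.1,-28.4,45.5,83.9))
q,e=snap('side','side9'); C=cloud('side',e)*1000
a=np.radians(83.9); Y=np.array([np.cos(a),np.sin(a)]);X=np.array([np.sin(a),-np.cos(a)])
B=(C[...,:2]-[592.1,-28.4]); bx=B@X; by=B@Y; z=C[...,2]
m=manip.trace('slide','side')[0]['pixels']&(e>0)
print('z pct',np.percentile(z[m],[10,50,90]))
k=m&(by<-40)&(abs(z-np.median(z[m]))<5); print('slide end by',np.percentile(by[k],[1,5]),'bx',np.percentile(bx[k],[2,98]))
# block edges in same camera
b=(abs(z-31)<3)&(abs(bx)<70)&(abs(by)<130)&(by<-60); print('block end by',np.percentile(by[b],[0.5,2]),'bx',np.percentile(bx[b],[1,99]))
s=(abs(z-35)<2)&(abs(bx)<26)&(by<-55)&(by>-80);print('stop',s.sum(),np.percentile(by[s],[5,50,95]),np.percentile(bx[s],[5,50,95]))
E
```

```text
clock: 35.9
position: [0.5918, -0.0286, 0.0589]
ee_rot: [0.744, 0.668, 0.0, 0.0]
ft_force: [-0.1, -0.1, -0.9]
grip_width: 0.399
grasp_force: 50.1
t 35.9 pos [591.8 -28.6  58.9] yaw 83.9 tilt [-0.0001  0.0001] F [-0.1 -0.1 -0.9] grip 0.399 50.1
(592.1, -28.4, 45.5, 83.9) [0.01 0.01 0.27] [ 0.  0. -0.]
z pct [ 5.81864695 10.96132001 13.70054572]Traceback (most recent call last):
  File "<stdin>", line 8, in <module>
    return _quantile_unchecked(
        a, q, axis, out, overwrite_input, method, keepdims, weights)
    return _ureduce(a,
                    func=_quantile_ureduce_func,
    ...<5 lines>...
                    overwrite_input=overwrite_input,
                    method=method)
    r = func(a, **kwargs)
    result = _quantile(arr,
                       quantiles=q,
    ...<2 lines>...
                       out=out,
                       weights=wgt)
    slices_having_nans = np.isnan(arr[-1, ...])
                                  ~~~^^^^^^^^^
IndexError: index -1 is out of bounds for axis 0 with size 0
```

```bash
python3 - <<'E'
from meas import *
a=np.radians(83.9); Y=np.array([np.cos(a),np.sin(a)]);X=np.array([np.sin(a),-np.cos(a)])
for n in('side','top'):
    q,e=manip.camera(n); C=cloud(n,e)*1000
    B=(C[...,:2]-[592.1,-28.4]); bx=B@X; by=B@Y; z=C[...,2]
    for sg in(-1,1):
        k=(abs(bx)<16)&(by*sg>40)&(by*sg<72)&(z>44)&(z<58)
        if k.sum()>30: print(n,sg,k.sum(),'z',np.median(z[k]),'slide end',np.percentile(by[k]*sg,[90,95,98]))
        k=(abs(bx)<30)&(by*sg>45)&(by*sg<62)&(z>47)&(z<57)
        if k.sum()>30: print('  bx',np.percentile(bx[k],[2,5,95,98]))
        b=(abs(z-30)<4)&(abs(bx)<70)&(by*sg<130)&(by*sg>75)
        if b.sum()>30: print('  block end',np.percentile(by[b]*sg,[95,98,99]),'bx',np.percentile(bx[b],[1,2,98,99]))
E
```

```text
side -1 205 z 49.96244849682019 slide end [68.19791824 68.67668541 69.1687795 ]
  bx [-18.30058124 -17.70951289  16.63701458  17.03007866]
  block end [110.82480345 111.52863866 111.75383289] bx [-52.01742608 -51.47185687  50.34215875  51.24009052]
side 1 39 z 49.36734501666828 slide end [54.3229772  55.44192841 55.78781686]
  block end [107.4886098  108.45039953 108.69294672] bx [-52.24868348 -52.05346182  -6.95328156  23.49215563]
top 1 161 z 48.63912923530711 slide end [66.03987264 66.87734101 67.55094743]
  bx [-18.60639292 -18.38370324  14.98589634  16.61800729]
  block end [109.74983895 110.57049673 110.99836158] bx [-51.53984503 -50.60826116  50.04179645  51.32053581]
```

Slide end to block end measures 42.6 mm against 43 nominal, so it is well centred. Lowering to the bed.

```bash
python3 -m pendant '[[0,0,0.05,0,0,0,-1],[0,0,0.1,0,0,0,-1],[0,0,0.15,0,0,0,-1],[0,0,0.19,0,0,0,-1],[0,0,0.22,0,0,0,-1],[0,0,0.24,0,0,0,-1],[0,0,0.25,0,0,0,-1],[0,0,0.26,0,0,0,-1],[0,0,0.26,0,0,0,-1],[0,0,0.26,0,0,0,-1]]'; python3 meas.py
```

```text
clock: 37.35
position: [0.5918, -0.0286, 0.0459]
ee_rot: [0.744, 0.668, -0.0, 0.0]
ft_force: [-0.2, 0.7, -1.4]
grip_width: 0.398
grasp_force: 50.1
t 37.4 pos [591.8 -28.6  45.9] yaw 83.9 tilt [-0.0001  0.0001] F [-0.2  0.7 -1.4] grip 0.398 50.1
```

```bash
python3 -m pendant '[[0,0,0.01,0,0,0,-1],[0,0,0.01,0,0,0,-1],[0,0,0.01,0,0,0,-0.2],[0,0,0.01,0,0,0,0],[0,0,0.01,0,0,0,0.1],[0,0,0.01,0,0,0,0.2],[0,0,0.01,0,0,0,0.2],[0,0,-0.3,0,0,0,0.2],[0,0,-0.8,0,0,0,0.2],[0,0,-1.3,0,0,0,0]]'; python3 meas.py 560,-240,200,84
```

```text
clock: 38.6
position: [0.592, -0.0285, 0.1127]
ee_rot: [0.744, 0.669, 0.0, 0.0]
ft_force: [0.8, 0.0, -0.8]
grip_width: 0.5
grasp_force: 0.0
t 38.6 pos [592.  -28.5 112.7] yaw 83.91 tilt [0.0001 0.0008] F [ 0.8  0.  -0.8] grip 0.5 0.0
(560.0, -240.0, 200.0, 84.0) [-4.27 -0.19 -1.75] [ 0.01 -0.   -0.01]
```

```bash
python3 -m pendant '[[-0.2,-0.1,-0.5,0,0,0,0],[-0.8,-0.6,-0.8,0,0,0,0],[-1.6,-1.1,-0.8,0,0,0,0],[-2.4,-1.6,-0.8,0,0,0,0],[-3.2,-2.1,-0.8,0,0,0,0],[-3.9,-2.6,-0.8,0,0,0,0],[-4.2,-2.7,-0.8,0,0,0,0],[-4.2,-2.7,-0.8,0,0,0,0],[-4.2,-2.7,-0.8,0,0,0,0],[-4.2,-2.7,-0.8,0,0,0,0]]'; cat > look.py <<'E'
from meas import *
import sys
a=np.radians(83.9); Y=np.array([np.cos(a),np.sin(a)]);X=np.array([np.sin(a),-np.cos(a)]); O=np.array([592.1,-28.4])
def W(bx,by): return O+bx*X+by*Y
if __name__=='__main__':
    plan()
    ims=[]
    for n,(u0,v0,w) in(('top',(260,160,150)),('side',(300,190,130))):
        q,e=snap(n,n+sys.argv[1]); C=cloud(n,e)*1000
        B=(C[...,:2]-O); bx=B@X; by=B@Y; z=C[...,2]
        k=(abs(bx)<26)&(abs(by)<68)&(z>34.5)&(z<42); 
        if k.sum()>50:
            pts=np.c_[bx[k],by[k],z[k]]/1000; rect(pts,n+' slide(block frame)')
        for sg,nm in((1,'l'),(-1,'r')):
            k=(z>59)&(z<80)&(abs(by*sg-75)<45)&(abs(bx)<50)
            if k.sum()>4:
                c=np.array([np.median(bx[k]),np.median(by[k])]); print(n,'post',nm,k.sum(),np.round(c,1),'ang',round(float(np.arctan2(89-sg*c[1],c[0])),2))
        ims.append(cv2.resize(q[v0:v0+110,u0:u0+w],(400,int(400*110/w)))[:290])
    m=min(i.shape[0] for i in ims); cv2.imwrite('pics/L%s.png'%sys.argv[1],np.hstack([i[:m] for i in ims])[:,:,::-1])
E
python3 look.py 10
```

```text
clock: 39.85
position: [0.436, -0.2218, 0.1509]
ee_rot: [0.743, 0.669, 0.0, -0.0]
ft_force: [-0.1, -0.1, -0.8]
grip_width: 0.502
grasp_force: 0.0
t 39.9 pos [ 436.  -221.8  150.9] yaw 84.03 tilt [0.0004 0.0002] F [-0.1 -0.1 -0.8] grip 0.502 0.0
top slide(block frame) c -0.5 0.3 short 47.1 long 134.9 long-axis deg 90.25 z 36.5 690
top post l 23 [27.2 70.6] ang 0.6
top post r 24 [ 28.6 -70.9] ang 0.56
side slide(block frame) c -0.6 -0.1 short 49.2 long 135.7 long-axis deg 89.62 z 36.8 738
side post l 29 [27.2 66.3] ang 0.7
side post r 33 [ 28.7 -76.4] ang 0.41
```

View pics/L10.png

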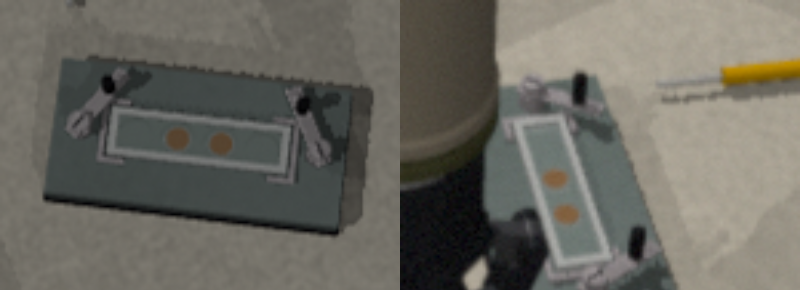

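The slide lies flat between the stops with both pucks seen through it; posts are at block (27,68) and (29,-74). Next, clip_r.

```bash
cat >> look.py <<'E'
def arc(sg,ths,z,yaw):
    plan(*[(*np.round(W(34*np.cos(t),sg*(89-34*np.sin(t))),1),z,yaw) for t in ths])
E
python3 -c "
from look import *
arc(-1,[.49],120,53)"
```

```text
t 40.0 pos [ 435.7 -222.2  150.8] yaw 83.99 tilt [ 0.0003 -0.    ] F [-0.4 -0.1 -0.6] grip 0.502 0.0
(np.float64(614.2), np.float64(-104.2), 120, 53) [2.72 3.3  0.62] [-0.   -0.    3.87]
```

```bash
python3 -m pendant '[[0.3,0.4,0.1,0,0,0.5,-0.2],[0.9,1.1,0.2,0,0,1.3,-0.2],[1.5,1.8,0.3,0,0,2.2,-0.2],[2.1,2.5,0.4,0,0,3,-0.2],[2.5,3.1,0.6,0,0,3.6,-0.2],[2.69,3.27,0.62,0,0,3.87,-0.2],[2.69,3.27,0.62,0,0,3.87,-0.2],[2.69,3.27,0.62,0,0,3.87,-0.2],[2.69,3.27,0.62,0,0,3.87,-0.2],[2.69,3.27,0.62,0,0,3.87,-0.2]]'; python3 -c "
from look import *
arc(-1,[.49],68,53)"
```

```text
clock: 41.2
position: [0.6118, -0.1073, 0.1201]
ee_rot: [0.895, 0.445, 0.0, 0.0]
ft_force: [-0.0, 0.1, -0.6]
grip_width: 0.4
grasp_force: 0.0
t 41.2 pos [ 611.8 -107.3  120.1] yaw 52.9 tilt [-0.0002  0.0005] F [-0.   0.1 -0.6] grip 0.4 0.0
(np.float64(614.2), np.float64(-104.2), 68, 53) [ 0.08 -0.    1.04] [ 0.    0.   -0.01]
```

```bash
python3 -m pendant '[[0.07,0,0.2,0,0,0,-0.2],[0.07,0,0.5,0,0,0,-0.2],[0.07,0,0.8,0,0,0,-0.2],[0.07,0,1,0,0,0,-0.2],[0.07,0,1.04,0,0,0,-0.2],[0.07,0,1.04,0,0,0,-0.4],[0.07,0,1.04,0,0,0,-0.6],[0.07,0,1.04,0,0,0,-0.7],[0.07,0,1.04,0,0,0,-0.7],[0.07,0,1.04,0,0,0,-0.7]]' 20; python3 -c "
from look import *
arc(-1,[.49,.7,.9,1.1,1.3,1.45,1.57,1.63],68,53)"
```

```text
clock: 42.45
position: [0.6142, -0.104, 0.0679]
ee_rot: [0.895, 0.446, 0.0, 0.0]
ft_force: [-0.1, -0.7, 0.5]
grip_width: 0.151
grasp_force: 0.0
t 42.5 pos [ 614.2 -104.    67.9] yaw 52.94 tilt [0.     0.0003] F [-0.1 -0.7  0.5] grip 0.151 0.0
(np.float64(614.2), np.float64(-104.2), 68, 53) [-0.  0. -0.] [ 0.   -0.   -0.01]
(np.float64(610.8), np.float64(-97.9), 68, 53) [ 0.06 -0.13 -0.  ] [ 0.   -0.   -0.01]
(np.float64(606.5), np.float64(-92.7), 68, 53) [ 0.09 -0.26 -0.  ] [ 0.   -0.   -0.01]
(np.float64(601.2), np.float64(-88.4), 68, 53) [ 0.09 -0.4  -0.  ] [ 0.   -0.   -0.01]
(np.float64(595.2), np.float64(-85.3), 68, 53) [ 0.07 -0.53 -0.  ] [ 0.   -0.   -0.01]
(np.float64(590.3), np.float64(-83.8), 68, 53) [ 0.03 -0.63 -0.  ] [ 0.   -0.   -0.01]
(np.float64(586.3), np.float64(-83.1), 68, 53) [-0.  -0.7 -0. ] [ 0.   -0.   -0.01]
(np.float64(584.2), np.float64(-82.9), 68, 53) [-0.03 -0.73 -0.  ] [ 0.   -0.   -0.01]
```

```bash
python3 -m pendant '[[0.03,-0.06,0,0,0,0,-0.7],[0.06,-0.13,0,0,0,0,-0.7],[0.08,-0.2,0,0,0,0,-0.7],[0.09,-0.28,0,0,0,0,-0.7],[0.09,-0.36,0,0,0,0,-0.7],[0.09,-0.44,0,0,0,0,-0.7],[0.07,-0.53,0,0,0,0,-0.7],[0.04,-0.62,0,0,0,0,-0.7],[0,-0.7,0,0,0,0,-0.7],[-0.03,-0.75,0,0,0,0,-0.7]]'; python3 meas.py;  python3 -m pendant '[[0,0,0,0,0,0,-0.7],[0,0,0,0,0,0,-0.7],[0,0.04,0,0,0,0,-0.7],[0,0.05,0,0,0,0,-0.5],[0,0.05,0,0,0,0,-0.3],[0,0.05,0,0,0,0,-0.2],[0,0.05,-0.3,0,0,0,-0.2],[0,0.05,-0.7,0,0,0,-0.2],[0,0.05,-1,0,0,0,-0.2],[0,0.05,-1,0,0,0,-0.2]]' ;python3 -c "
from look import *
arc(1,[.64],120,115)"
```

```text
clock: 43.7
position: [0.5833, -0.0826, 0.068]
ee_rot: [0.895, 0.446, 0.0, 0.0]
ft_force: [5.2, -0.4, 2.1]
grip_width: 0.153
grasp_force: 1.8
t 43.7 pos [583.3 -82.6  68. ] yaw 52.94 tilt [0.0001 0.0006] F [ 5.2 -0.4  2.1] grip 0.153 1.8
clock: 44.95
position: [0.5864, -0.0841, 0.1199]
ee_rot: [0.895, 0.446, 0.001, 0.001]
ft_force: [-0.6, -0.4, -0.5]
grip_width: 0.398
grasp_force: 0.0
t 45.0 pos [586.4 -84.1 119.9] yaw 52.93 tilt [0.0013 0.003 ] F [-0.6 -0.4 -0.5] grip 0.398 0.0
(np.float64(626.5), np.float64(37.0), 120, 115) [ 2.42 -0.82 -0.  ] [ 0.02  0.   -7.76]
```

Clip_r moved with about 5 N, as expected. On to clip_l, checking clip_r on the way.

```bash
python3 -m pendant '[[0.3,-0.1,0,0,0,-1,-0.2],[0.7,-0.25,0,0,0,-2,-0.2],[1.1,-0.4,0,0,0,-3.1,-0.2],[1.5,-0.5,0,0,0,-4.2,-0.2],[1.9,-0.65,0,0,0,-5.3,-0.2],[2.2,-0.75,0,0,0,-6.4,-0.2],[2.42,-0.82,0,0,0,-7.3,-0.2],[2.42,-0.82,0,0,0,-7.76,-0.2],[2.42,-0.82,0,0,0,-7.76,-0.2],[2.42,-0.82,0,0,0,-7.76,-0.2]]'; python3 look.py 11;python3 -c "
from look import *
arc(1,[.64],68,115)"
```

```text
clock: 46.2
position: [0.6254, 0.0369, 0.1175]
ee_rot: [0.538, 0.843, -0.0, -0.0]
ft_force: [0.6, 1.1, 0.4]
grip_width: 0.401
grasp_force: 0.0
t 46.2 pos [625.4  36.9 117.5] yaw 114.91 tilt [-0.0001 -0.0005] F [0.6 1.1 0.4] grip 0.401 0.0
side slide(block frame) c -0.2 -0.1 short 48.3 long 136.0 long-axis deg 89.69 z 36.9 668
side post l 30 [27.6 66.5] ang 0.68
side post r 34 [ -3.1 -58.8] ang 1.67
t 46.3 pos [625.5  37.  117.7] yaw 114.94 tilt [-0.0002 -0.0002] F [0.8 0.6 0.2] grip 0.404 0.0
(np.float64(626.5), np.float64(37.0), 68, 115) [-0.01  0.02  0.99] [-0.    0.   -0.01]
```

```bash
python3 -m pendant '[[0,0.01,0.2,0,0,0,-0.2],[0,0.01,0.5,0,0,0,-0.2],[0,0.01,0.8,0,0,0,-0.2],[0,0.01,0.95,0,0,0,-0.2],[0,0.01,0.99,0,0,0,-0.2],[0,0.01,0.99,0,0,0,-0.4],[0,0.01,0.99,0,0,0,-0.6],[0,0.01,0.99,0,0,0,-0.7],[0,0.01,0.99,0,0,0,-0.7],[0,0.01,0.99,0,0,0,-0.7]]' 20; python3 -c "
from look import *
arc(1,[.64,.8,1.,1.2,1.4,1.57,1.63],68,115)"
```

```text
clock: 47.55
position: [0.6264, 0.0374, 0.0686]
ee_rot: [0.537, 0.843, 0.0, 0.0]
ft_force: [2.1, -0.1, 0.1]
grip_width: 0.149
grasp_force: 0.8
t 47.5 pos [626.4  37.4  68.6] yaw 115.01 tilt [-0.0004  0.0008] F [ 2.1 -0.1  0.1] grip 0.149 0.8
(np.float64(626.5), np.float64(37.0), 68, 115) [-0.01 -0.    0.01] [0.01 0.   0.  ]
(np.float64(622.5), np.float64(33.3), 68, 115) [-0.04 -0.1   0.01] [0.01 0.   0.  ]
(np.float64(616.8), np.float64(29.7), 68, 115) [-0.06 -0.24  0.01] [0.01 0.   0.  ]
(np.float64(610.4), np.float64(27.3), 68, 115) [-0.05 -0.37  0.01] [0.01 0.   0.  ]
(np.float64(603.7), np.float64(26.2), 68, 115) [-0.01 -0.51  0.01] [0.01 0.   0.  ]
(np.float64(598.0), np.float64(26.3), 68, 115) [ 0.04 -0.61  0.01] [0.01 0.   0.  ]
(np.float64(596.0), np.float64(26.6), 68, 115) [ 0.06 -0.64  0.01] [0.01 0.   0.  ]
```

```bash
python3 -m pendant '[[-0.02,-0.05,0.01,0,0,0,-0.7],[-0.04,-0.1,0.01,0,0,0,-0.7],[-0.05,-0.17,0.01,0,0,0,-0.7],[-0.06,-0.24,0.01,0,0,0,-0.7],[-0.06,-0.31,0.01,0,0,0,-0.7],[-0.05,-0.38,0.01,0,0,0,-0.7],[-0.03,-0.45,0.01,0,0,0,-0.7],[-0.01,-0.52,0.01,0,0,0,-0.7],[0.04,-0.6,0.01,0,0,0,-0.7],[0.06,-0.65,0.01,0,0,0,-0.7]]'; python3 meas.py;  python3 -m pendant '[[0,0,0,0,0,0,-0.7],[0,0,0,0,0,0,-0.7],[0,0.04,0,0,0,0,-0.7],[0,0.05,0,0,0,0,-0.5],[0,0.05,0,0,0,0,-0.3],[0,0.05,0,0,0,0,-0.2],[0,0.05,-0.3,0,0,0,-0.2],[0,0.05,-0.7,0,0,0,-0.4],[0,0.05,-1,0,0,0,-0.7],[0,0.05,-1,0,0,0,-1]]' ;python3 meas.py 430.5,90,80,100
```

```text
clock: 48.8
position: [0.5951, 0.0266, 0.0679]
ee_rot: [0.537, 0.844, 0.0, 0.0]
ft_force: [4.9, -0.4, 1.7]
grip_width: 0.15
grasp_force: 1.9
t 48.8 pos [595.1  26.6  67.9] yaw 115.03 tilt [-0.0001  0.0003] F [ 4.9 -0.4  1.7] grip 0.15 1.9
clock: 50.05
position: [0.5985, 0.0276, 0.1198]
ee_rot: [0.537, 0.843, 0.001, 0.001]
ft_force: [0.9, -1.0, 0.1]
grip_width: 0.003
grasp_force: 0.0
t 50.0 pos [598.5  27.6 119.8] yaw 115.01 tilt [-0.0016  0.0027] F [ 0.9 -1.   0.1] grip 0.003 0.0
(430.5, 90.0, 80.0, 100.0) [ 2.55 -2.52  0.79] [0.02 0.01 1.88]
```

```bash
python3 -m pendant '[[0.3,-0.3,0,0,0,0.3,-1],[0.8,-0.8,0,0,0,0.7,-1],[1.4,-1.4,0.1,0,0,1.1,-1],[2,-2,0.3,0,0,1.5,-1],[2.4,-2.4,0.5,0,0,1.88,-1],[2.55,-2.52,0.7,0,0,1.88,-1],[2.55,-2.52,0.79,0,0,1.88,-1],[2.55,-2.52,0.79,0,0,1.88,-1],[2.55,-2.52,0.79,0,0,1.88,-1],[2.55,-2.52,0.79,0,0,1.88,-1]]'; python3 look.py 12; python3 meas.py 430.5,90,42,100
```

```text
clock: 51.3
position: [0.4299, 0.0897, 0.0784]
ee_rot: [0.643, 0.766, 0.0, 0.0]
ft_force: [-0.9, -0.3, 0.2]
grip_width: -0.008
grasp_force: 0.0
t 51.3 pos [429.9  89.7  78.4] yaw 99.96 tilt [0.0003 0.0003] F [-0.9 -0.3  0.2] grip -0.008 0.0
top slide(block frame) c -1.0 0.7 short 48.5 long 134.5 long-axis deg 90.47 z 36.7 585
top post l 25 [-2.9 55.9] ang 1.66
top post r 25 [ -3.5 -53.3] ang 1.67
side slide(block frame) c 0.2 -0.0 short 49.3 long 136.0 long-axis deg 90.07 z 37.2 609
side post l 29 [-2.1 51. ] ang 1.63
side post r 36 [ -2.6 -58.6] ang 1.66
t 51.4 pos [429.7  89.7  78.4] yaw 99.97 tilt [0.0001 0.0003] F [ 0.1 -0.5 -0.2] grip 0.0 0.0
(430.5, 90.0, 42.0, 100.0) [0.   0.02 0.73] [ 0. -0. -0.]
```

View pics/L12.png

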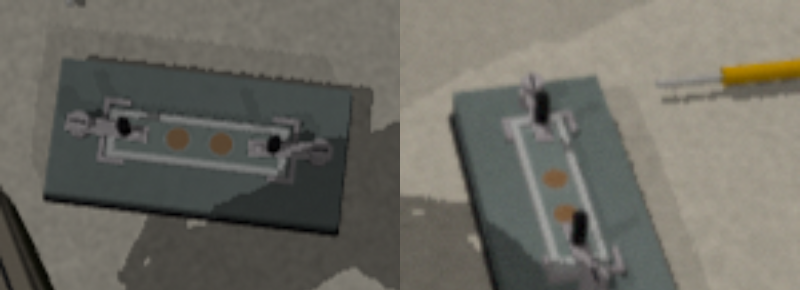

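Both clips lie along the slide with their feet on its ends (~1.65 rad). Now the button, in steps.

```bash
python3 -m pendant '[[0,0.02,0.3,0,0,0,-1],[0,0.02,0.5,0,0,0,-1],[0,0.02,0.65,0,0,0,-1],[0,0.02,0.73,0,0,0,-1],[0,0.02,0.77,0,0,0,-1],[0,0.02,0.8,0,0,0,-1],[0,0.02,0.83,0,0,0,-1],[0,0.02,0.85,0,0,0,-1],[0,0.02,0.85,0,0,0,-1],[0,0.02,0.85,0,0,0,-1]]'; python3 -m pendant '[[0,0,0.02,0,0,0,-1],[0,0,0.02,0,0,0,-1],[0,0,0.04,0,0,0,-1],[0,0,0.04,0,0,0,-1],[0,0,0.06,0,0,0,-1],[0,0,0.06,0,0,0,-1],[0,0,0.06,0,0,0,-1],[0,0,0.06,0,0,0,-1],[0,0,0.06,0,0,0,-1],[0,0,0.06,0,0,0,-1]]'
```

```text
clock: 52.65
position: [0.4306, 0.0899, 0.0359]
ee_rot: [0.643, 0.766, 0.0, 0.0]
ft_force: [-0.7, 0.1, 2.3]
grip_width: 0.001
grasp_force: 0.7
clock: 53.9
position: [0.4305, 0.0899, 0.0328]
ee_rot: [0.643, 0.766, 0.0, 0.0]
ft_force: [0.2, -1.4, 2.8]
grip_width: -0.002
grasp_force: 1.6
```

```bash
python3 -m pendant '[[0,0,0.01,0,0,0,-1],[0,0,0.02,0,0,0,-1],[0,0,0.03,0,0,0,-1],[0,0,0.04,0,0,0,-1],[0,0,0.04,0,0,0,-1],[0,0,0.04,0,0,0,-1],[0,0,0.04,0,0,0,-1],[0,0,0.04,0,0,0,-1],[0,0,0.04,0,0,0,-1],[0,0,0.04,0,0,0,-1]]'; python3 -m pendant '[[0,0,0.01,0,0,0,-1],[0,0,0.02,0,0,0,-1],[0,0,0.03,0,0,0,-1],[0,0,0.03,0,0,0,-1],[0,0,0.03,0,0,0,-1],[0,0,0.03,0,0,0,-1],[0,0,0.03,0,0,0,-1],[0,0,0.03,0,0,0,-1],[0,0,0.03,0,0,0,-1],[0,0,0.03,0,0,0,-1]]'; python3 meas.py
```

```text
clock: 55.15
position: [0.4305, 0.0899, 0.0308]
ee_rot: [0.643, 0.766, 0.0, 0.0]
ft_force: [1.6, -1.2, 4.7]
grip_width: -0.003
grasp_force: 2.2
clock: 56.4
position: [0.4306, 0.0899, 0.0299]
ee_rot: [0.643, 0.766, -0.0, 0.0]
ft_force: [-3.3, -2.5, 16.1]
grip_width: -0.001
grasp_force: 8.4
t 56.4 pos [430.6  89.9  29.9] yaw 99.98 tilt [-0.0007  0.0001] F [-3.3 -2.5 16.1] grip -0.001 8.4
```

```bash
python3 -m pendant '[[0,0,0,0,0,0,-1],[0,0,0,0,0,0,-1],[0,0,0,0,0,0,-1],[0,0,0,0,0,0,-1],[0,0,0,0,0,0,-1],[0,0,0,0,0,0,-1],[0,0,0,0,0,0,-1],[0,0,0,0,0,0,-1],[0,0,0,0,0,0,-1],[0,0,0,0,0,0,-1]]'; python3 -m pendant '[[0,0,-0.1,0,0,0,-1],[0,0,-0.4,0,0,0,-1],[0,0,-0.8,0,0,0,-0.6],[0,0,-1.3,0,0,0,-0.2],[0,0,-1.7,0,0,0,-0.2],[0,0,-1.8,0,0,0,-0.2],[0,0,-1.8,0,0,0,-0.2],[0,0,-1.8,0,0,0,-0.2],[0,0,-1.8,0,0,0,-0.2],[0,0,-1.8,0,0,0,-0.2]]'; python3 -c "
from look import *
arc(1,[1.63],120,115)"
```

```text
clock: 57.65
position: [0.4306, 0.0899, 0.0299]
ee_rot: [0.643, 0.766, -0.0, 0.0]
ft_force: [-3.3, -2.2, 17.1]
grip_width: -0.002
grasp_force: 8.5
clock: 58.9
position: [0.4302, 0.09, 0.1189]
ee_rot: [0.643, 0.766, -0.0, -0.0]
ft_force: [-0.5, 0.5, 0.9]
grip_width: 0.4
grasp_force: 0.0
t 58.9 pos [430.2  90.  118.9] yaw 99.98 tilt [ 0.0003 -0.0007] F [-0.5  0.5  0.9] grip 0.4 0.0
(np.float64(596.0), np.float64(26.6), 120, 115) [-1.82  3.05 -0.02] [-0.   -0.   -1.88]
```

```bash
python3 -m pendant '[[-0.3,0.5,0,0,0,-0.3,-0.2],[-0.7,1.2,0,0,0,-0.8,-0.2],[-1.2,2,0,0,0,-1.3,-0.2],[-1.6,2.7,0,0,0,-1.7,-0.2],[-1.82,3.05,-0.02,0,0,-1.88,-0.2],[-1.82,3.05,-0.02,0,0,-1.88,-0.2],[-1.82,3.05,-0.02,0,0,-1.88,-0.2],[-1.82,3.05,-0.02,0,0,-1.88,-0.2],[-1.82,3.05,-0.02,0,0,-1.88,-0.2],[-1.82,3.05,-0.02,0,0,-1.88,-0.2]]'; python3 -c "
from look import *
arc(1,[1.63],68.5,115)"
```

```text
clock: 60.15
position: [0.5962, 0.0268, 0.1205]
ee_rot: [0.537, 0.844, -0.0, 0.0]
ft_force: [-0.3, 0.5, 0.3]
grip_width: 0.4
grasp_force: 0.0
t 60.1 pos [596.2  26.8 120.5] yaw 115.03 tilt [-0.0004  0.0001] F [-0.3  0.5  0.3] grip 0.4 0.0
(np.float64(596.0), np.float64(26.6), 68.5, 115) [-0.   -0.01  1.04] [0. 0. 0.]
```

```bash
python3 -m pendant '[[0,0,0.2,0,0,0,-0.2],[0,0,0.5,0,0,0,-0.2],[0,0,0.8,0,0,0,-0.2],[0,0,1,0,0,0,-0.2],[0,0,1.04,0,0,0,-0.2],[0,0,1.04,0,0,0,-0.4],[0,0,1.04,0,0,0,-0.6],[0,0,1.04,0,0,0,-0.7],[0,0,1.04,0,0,0,-0.7],[0,0,1.04,0,0,0,-0.7]]' 20; python3 -c "
from look import *
arc(1,[1.5,1.3,1.1,.9,.7,.5,.3,.1],68.5,115)"
```

```text
clock: 61.4
position: [0.5964, 0.0267, 0.0684]
ee_rot: [0.537, 0.843, -0.0, 0.0]
ft_force: [0.2, 0.4, -0.6]
grip_width: 0.153
grasp_force: 0.0
t 61.4 pos [596.4  26.7  68.4] yaw 115.02 tilt [-0.0002  0.0001] F [ 0.2  0.4 -0.6] grip 0.153 0.0
(np.float64(600.3), np.float64(26.1), 68.5, 115) [-0.04  0.07 -0.  ] [0. 0. 0.]
(np.float64(607.1), np.float64(26.6), 68.5, 115) [-0.09  0.19 -0.  ] [0. 0. 0.]
(np.float64(613.7), np.float64(28.3), 68.5, 115) [-0.12  0.33 -0.  ] [0. 0. 0.]
(np.float64(619.7), np.float64(31.4), 68.5, 115) [-0.11  0.46 -0.  ] [0. 0. 0.]
(np.float64(625.1), np.float64(35.6), 68.5, 115) [-0.08  0.6  -0.  ] [0. 0. 0.]
(np.float64(629.5), np.float64(40.7), 68.5, 115) [-0.03  0.72 -0.  ] [0. 0. 0.]
(np.float64(632.8), np.float64(46.7), 68.5, 115) [ 0.06  0.83 -0.  ] [0. 0. 0.]
(np.float64(634.8), np.float64(53.1), 68.5, 115) [ 0.15  0.92 -0.  ] [0. 0. 0.]
```

```bash
python3 -m pendant '[[-0.04,0.07,0,0,0,0,-0.7],[-0.07,0.15,0,0,0,0,-0.7],[-0.1,0.24,0,0,0,0,-0.7],[-0.12,0.33,0,0,0,0,-0.7],[-0.11,0.42,0,0,0,0,-0.7],[-0.1,0.51,0,0,0,0,-0.7],[-0.08,0.6,0,0,0,0,-0.7],[-0.03,0.7,0,0,0,0,-0.7],[0.03,0.79,0,0,0,0,-0.7],[0.08,0.85,0,0,0,0,-0.7]]'; python3 -m pendant '[[0,0,0,0,0,0,-0.7],[0,0,0,0,0,0,-0.7],[0,-0.04,0,0,0,0,-0.7],[0,-0.05,0,0,0,0,-0.5],[0,-0.05,0,0,0,0,-0.3],[0,-0.05,0,0,0,0,-0.2],[0,-0.05,-0.3,0,0,0,-0.2],[0,-0.05,-0.7,0,0,0,-0.2],[0,-0.05,-1,0,0,0,-0.2],[0,-0.05,-1.02,0,0,0,-0.2]]' ;python3 -c "
from look import *
arc(-1,[1.63],120,53)"
```

```text
clock: 62.65
position: [0.6334, 0.0489, 0.0683]
ee_rot: [0.537, 0.844, 0.0, 0.0]
ft_force: [-0.2, -1.5, 0.0]
grip_width: 0.15
grasp_force: 0.6
clock: 63.9
position: [0.6319, 0.0474, 0.1213]
ee_rot: [0.537, 0.843, 0.001, 0.001]
ft_force: [-0.8, -0.1, 0.3]
grip_width: 0.396
grasp_force: 0.0
t 63.9 pos [631.9  47.4 121.3] yaw 115.01 tilt [-0.0013  0.0027] F [-0.8 -0.1  0.3] grip 0.396 0.0
(np.float64(584.2), np.float64(-82.9), 120, 53) [-1.96 -1.97  0.02] [ 0.02 -0.    7.75]
```

```bash
python3 -m pendant '[[-0.2,-0.2,0,0,0,1,-0.2],[-0.5,-0.5,0,0,0,2,-0.2],[-0.9,-0.9,0,0,0,3.1,-0.2],[-1.2,-1.2,0,0,0,4.2,-0.2],[-1.5,-1.5,0,0,0,5.3,-0.2],[-1.8,-1.8,0,0,0,6.4,-0.2],[-1.96,-1.97,0.02,0,0,7.3,-0.2],[-1.96,-1.97,0.02,0,0,7.75,-0.2],[-1.96,-1.97,0.02,0,0,7.75,-0.2],[-1.96,-1.97,0.02,0,0,7.75,-0.2]]'; python3 look.py 13; python3 -c "
from look import *
arc(-1,[1.63],68.5,53)"
```

```text
clock: 65.15
position: [0.5831, -0.083, 0.1181]
ee_rot: [0.894, 0.447, -0.0, -0.0]
ft_force: [0.5, -0.0, -0.7]
grip_width: 0.399
grasp_force: 0.0
t 65.2 pos [583.1 -83.  118.1] yaw 53.12 tilt [-0.0001 -0.0003] F [ 0.5 -0.  -0.7] grip 0.399 0.0
top slide(block frame) c -0.2 21.4 short 48.8 long 93.2 long-axis deg 90.09 z 36.6 413
top post l 24 [31.6 80.8] ang 0.25
side slide(block frame) c -0.9 -0.2 short 49.3 long 134.7 long-axis deg 89.44 z 37.0 546
side post r 33 [ -3.1 -59.1] ang 1.67
t 65.2 pos [583.1 -83.  118.2] yaw 53.1 tilt [-0.     -0.0002] F [ 0.2  0.9 -0.4] grip 0.399 0.0
(np.float64(584.2), np.float64(-82.9), 68.5, 53) [0.01 0.02 0.99] [-0.    0.    0.01]
```

Clip_l is back at 0.25. Now clip_r.

```bash
python3 -m pendant '[[0,-0.01,0.2,0,0,0,-0.2],[0,-0.01,0.5,0,0,0,-0.2],[0,-0.01,0.8,0,0,0,-0.2],[0,-0.01,0.95,0,0,0,-0.2],[0,-0.01,0.99,0,0,0,-0.2],[0,-0.01,0.99,0,0,0,-0.4],[0,-0.01,0.99,0,0,0,-0.6],[0,-0.01,0.99,0,0,0,-0.7],[0,-0.01,0.99,0,0,0,-0.7],[0,-0.01,0.99,0,0,0,-0.7]]' 20; python3 -c "
from look import *
arc(-1,[1.5,1.3,1.1,.9,.7,.5,.25],68.5,53)"
```

```text
clock: 66.5
position: [0.5828, -0.0829, 0.0689]
ee_rot: [0.895, 0.446, 0.0, 0.0]
ft_force: [-0.2, 0.0, -1.5]
grip_width: 0.151
grasp_force: 0.0
t 66.5 pos [582.8 -82.9  68.9] yaw 53.02 tilt [0.     0.0002] F [-0.2  0.  -1.5] grip 0.151 0.0
(np.float64(588.6), np.float64(-83.4), 68.5, 53) [0.06 0.1  0.01] [ 0. -0.  0.]
(np.float64(595.2), np.float64(-85.3), 68.5, 53) [0.11 0.23 0.01] [ 0. -0.  0.]
(np.float64(601.2), np.float64(-88.4), 68.5, 53) [0.13 0.36 0.01] [ 0. -0.  0.]
(np.float64(606.5), np.float64(-92.7), 68.5, 53) [0.13 0.5  0.01] [ 0. -0.  0.]
(np.float64(610.8), np.float64(-97.9), 68.5, 53) [0.1  0.63 0.01] [ 0. -0.  0.]
(np.float64(614.0), np.float64(-103.9), 68.5, 53) [0.04 0.75 0.01] [ 0. -0.  0.]
(np.float64(616.3), np.float64(-112.0), 68.5, 53) [-0.06  0.89  0.01] [ 0. -0.  0.]
```

```bash
python3 -m pendant '[[0.05,0.09,0,0,0,0,-0.7],[0.09,0.18,0,0,0,0,-0.7],[0.12,0.27,0,0,0,0,-0.7],[0.13,0.36,0,0,0,0,-0.7],[0.13,0.45,0,0,0,0,-0.7],[0.12,0.54,0,0,0,0,-0.7],[0.1,0.63,0,0,0,0,-0.7],[0.04,0.74,0,0,0,0,-0.7],[-0.02,0.83,0,0,0,0,-0.7],[-0.06,0.89,0,0,0,0,-0.7]]'; python3 -m pendant '[[0,0,0,0,0,0,-0.7],[0,0,0,0,0,0,-0.7],[0,-0.04,0,0,0,0,-0.7],[0,-0.05,0,0,0,0,-0.5],[0,-0.05,0,0,0,0,-0.3],[0,-0.05,0,0,0,0,0],[0,-0.05,-0.3,0,0,0,0],[0,-0.05,-0.7,0,0,0,0.2],[0,-0.05,-1,0,0,0,0.2],[0,-0.05,-1.02,0,0,0,0.2]]' ;python3 meas.py 591.9,-28.5,110,83.9
```

```text
clock: 67.75
position: [0.6166, -0.1127, 0.0688]
ee_rot: [0.895, 0.446, -0.0, 0.0]
ft_force: [-1.1, 1.7, 0.2]
grip_width: 0.15
grasp_force: 0.7
clock: 69.0
position: [0.6155, -0.1107, 0.1219]
ee_rot: [0.895, 0.446, 0.001, 0.001]
ft_force: [0.2, 0.2, -0.3]
grip_width: 0.599
grasp_force: 0.0
t 69.0 pos [ 615.5 -110.7  121.9] yaw 53.01 tilt [0.0012 0.003 ] F [ 0.2  0.2 -0.3] grip 0.599 0.0
(591.9, -28.5, 110.0, 83.9) [ 1.03 -1.37  0.24] [ 0.02 -0.   -3.86]
```

```bash
python3 -m pendant '[[0.2,-0.3,0,0,0,-0.8,0.2],[0.5,-0.7,0,0,0,-1.8,0.2],[0.8,-1.1,0.1,0,0,-2.8,0.2],[1,-1.3,0.2,0,0,-3.6,0.2],[1.03,-1.37,0.24,0.02,0,-3.86,0.2],[1.03,-1.37,0.24,0.02,0,-3.86,0.2],[1.03,-1.37,0.24,0.02,0,-3.86,0.2],[1.03,-1.37,0.24,0.02,0,-3.86,0.2],[1.03,-1.37,0.24,0.02,0,-3.86,0.2],[1.03,-1.37,0.24,0.02,0,-3.86,0.2]]'; python3 look.py 14; python3 meas.py 591.9,-28.5,45.3,83.9
```

```text
clock: 70.25
position: [0.5908, -0.0283, 0.1079]
ee_rot: [0.744, 0.668, -0.001, -0.001]
ft_force: [0.8, 0.5, -0.4]
grip_width: 0.599
grasp_force: 0.0
t 70.2 pos [590.8 -28.3 107.9] yaw 83.88 tilt [ 0.0006 -0.0025] F [ 0.8  0.5 -0.4] grip 0.599 0.0
top slide(block frame) c -0.6 57.8 short 25.7 long 45.9 long-axis deg 12.97 z 37.0 120
top post l 25 [31.8 80.8] ang 0.25
side slide(block frame) c -0.3 -0.2 short 49.1 long 135.6 long-axis deg 90.15 z 36.6 737
side post l 29 [31.7 75.3] ang 0.41
side post r 38 [ 31.6 -83.7] ang 0.17
t 70.3 pos [590.8 -28.2 107.8] yaw 83.89 tilt [ 0.0007 -0.0026] F [-0.7  0.3 -0.4] grip 0.601 0.0
(591.9, -28.5, 45.3, 83.9) [-0.    0.03  1.25] [-0.02 -0.   -0.  ]
```

View pics/L14.png

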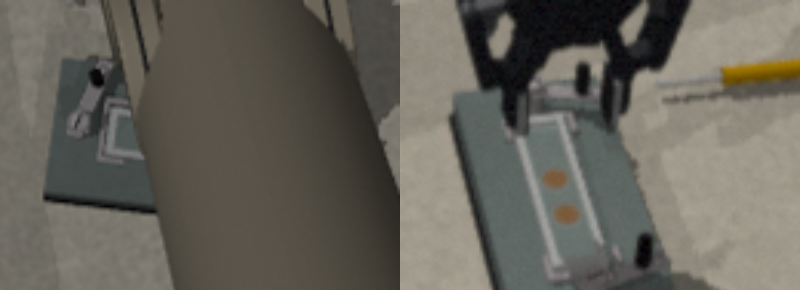

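Both clips are clear of the slide (~0.25 rad). Taking the slide back.

```bash
python3 -m pendant '[[0,0.01,0.3,0,0,0,0.2],[0,0.01,0.6,0,0,0,0.2],[0,0.01,0.85,0,0,0,0.2],[0,0.01,1.05,0,0,0,0.2],[0,0.01,1.18,0,0,0,0.2],[0,0.01,1.23,0,0,0,0.2],[0,0.01,1.25,0,0,0,0.2],[0,0.01,1.25,0,0,0,0.2],[0,0.01,1.25,0,0,0,0.2],[0,0.01,1.25,0,0,0,0.2]]' && python3 meas.py 591.9,-28.5,45.3,83.9; python3 -m pendant '[[0,0,0,0,0,0,0],[0,0,0,0,0,0,-0.2],[0,0,0,0,0,0,-0.4],[0,0,0,0,0,0,-1],[0,0,0,0,0,0,-1],[0,0,0,0,0,0,-1],[0,0,0,0,0,0,-1],[0,0,0,0,0,0,-1],[0,0,0,0,0,0,-1],[0,0,0,0,0,0,-1]]' 50; python3 meas.py
```

```text
clock: 71.6
position: [0.5912, -0.0282, 0.0455]
ee_rot: [0.744, 0.668, -0.001, -0.001]
ft_force: [-0.4, 0.1, 0.5]
grip_width: 0.598
grasp_force: 0.0
t 71.6 pos [591.2 -28.2  45.5] yaw 83.9 tilt [ 0.0006 -0.0023] F [-0.4  0.1  0.5] grip 0.598 0.0
(591.9, -28.5, 45.3, 83.9) [-0.    0.01  0.  ] [-0.02 -0.   -0.  ]
clock: 72.85
position: [0.5913, -0.0282, 0.0457]
ee_rot: [0.744, 0.668, -0.001, -0.001]
ft_force: [-2.0, -0.9, 5.2]
grip_width: 0.404
grasp_force: 49.6
t 72.8 pos [591.3 -28.2  45.7] yaw 83.89 tilt [ 0.0006 -0.0023] F [-2.  -0.9  5.2] grip 0.404 49.6
```

```bash
python3 -m pendant '[[0,0,-0.05,0,0,0,-1],[0,0,-0.15,0,0,0,-1],[0,0,-0.3,0,0,0,-1],[0,0,-0.6,0,0,0,-1],[0,0,-0.9,0,0,0,-1],[0,0,-1.3,0,0,0,-1],[0,0,-1.6,0,0,0,-1],[0,0,-1.8,0,0,0,-1],[0,0,-1.8,0,0,0,-1],[0,0,-1.8,0,0,0,-1]]' ; python3 meas.py 524,291.6,120,178.54
```

```text
clock: 74.1
position: [0.591, -0.0283, 0.1347]
ee_rot: [0.744, 0.668, -0.001, -0.002]
ft_force: [-0.7, -0.2, -0.8]
grip_width: 0.409
grasp_force: 49.9
t 74.1 pos [591.  -28.3 134.7] yaw 83.9 tilt [ 0.0006 -0.0036] F [-0.7 -0.2 -0.8] grip 0.409 49.9
(524.0, 291.6, 120.0, 178.54) [ 6.22 -2.01  0.3 ] [ -0.02  -0.02 -11.83]
```

```bash
python3 -m pendant '[[0.2,0,0,0,0,-0.4,-1],[0.5,-0.1,0,0,0,-1.1,-1],[1,-0.25,0,0,0,-2,-1],[1.6,-0.45,0,0,0,-3,-1],[2.3,-0.7,0,0,0,-4.1,-1],[3,-0.95,0,0,0,-5.2,-1],[3.7,-1.2,0,0,0,-6.3,-1],[4.4,-1.4,0,0,0,-7.4,-1],[5,-1.6,0,0,0,-8.5,-1],[5.5,-1.75,0,0,0,-9.5,-1]]'; python3 meas.py 524,291.6,80,178.54
```

```text
clock: 75.35
position: [0.5325, 0.2566, 0.1355]
ee_rot: [0.17, 0.985, 0.0, -0.002]
ft_force: [-0.1, -0.1, -0.6]
grip_width: 0.402
grasp_force: 50.0
t 75.3 pos [532.5 256.6 135.5] yaw 160.4 tilt [0.0034 0.0003] F [-0.1 -0.1 -0.6] grip 0.402 50.0
(524.0, 291.6, 80.0, 178.54) [0.39 0.6  1.11] [ 0.01 -0.02 -2.27]
```

```bash
python3 -m pendant '[[0.1,0.15,0.1,0,0,-0.6,-1],[0.25,0.4,0.3,0,-0.02,-1.4,-1],[0.36,0.55,0.5,0.01,-0.02,-2,-1],[0.39,0.6,0.7,0.01,-0.02,-2.27,-1],[0.39,0.6,0.9,0.01,-0.02,-2.27,-1],[0.39,0.6,1.05,0.01,-0.02,-2.27,-1],[0.39,0.6,1.11,0.01,-0.02,-2.27,-1],[0.39,0.6,1.11,0.01,-0.02,-2.27,-1],[0.39,0.6,1.11,0.01,-0.02,-2.27,-1],[0.39,0.6,1.11,0.01,-0.02,-2.27,-1]]'; python3 meas.py 524,291.6,45,178.54
```

```text
clock: 76.6
position: [0.5256, 0.2894, 0.0806]
ee_rot: [0.017, 1.0, -0.0, 0.0]
ft_force: [0.3, -0.1, -0.1]
grip_width: 0.399
grasp_force: 50.0
t 76.6 pos [525.6 289.4  80.6] yaw 178.05 tilt [-0.0004 -0.0008] F [ 0.3 -0.1 -0.1] grip 0.399 50.0
(524.0, 291.6, 45.0, 178.54) [0.03 0.04 0.71] [-0.01  0.   -0.06]
```

```bash
python3 -m pendant '[[0,0,0.15,0,0,0,-1],[0.02,0.03,0.3,0,0,-0.04,-1],[0.02,0.03,0.45,0,0,-0.04,-1],[0.02,0.03,0.6,0,0,-0.04,-1],[0.02,0.03,0.7,0,0,-0.04,-1],[0.02,0.03,0.71,0,0,-0.04,-1],[0.02,0.03,0.71,0,0,-0.04,-1],[0.02,0.03,0.71,0,0,-0.04,-1],[0.02,0.03,0.71,0,0,-0.04,-1],[0.02,0.03,0.71,0,0,-0.04,-1]]'; python3 - <<'E'
from meas import *
plan((524,291.6,26,178.54))
q,e=snap('side','side15');p,d=snap('top','top15')
u,v=proj('side',[[.524,.29,.03]])[0].astype(int);a,b=proj('top',[[.524,.29,.03]])[0].astype(int)
cv2.imwrite('pics/c15.png',np.hstack([cv2.resize(q[v-50:v+50,u-65:u+65],(400,308)),cv2.resize(p[b-50:b+50,a-65:a+65],(400,308))])[:,:,::-1])
E
```

```text
clock: 77.85
position: [0.5245, 0.2909, 0.0449]
ee_rot: [0.014, 1.0, -0.0, 0.0]
ft_force: [-0.4, 0.8, -1.2]
grip_width: 0.398
grasp_force: 50.0
t 77.8 pos [524.5 290.9  44.9] yaw 178.38 tilt [-0.0001 -0.0009] F [-0.4  0.8 -1.2] grip 0.398 50.0
(524, 291.6, 26, 178.54) [0.01 0.01 0.38] [-0.01  0.   -0.02]
```

View pics/c15.png

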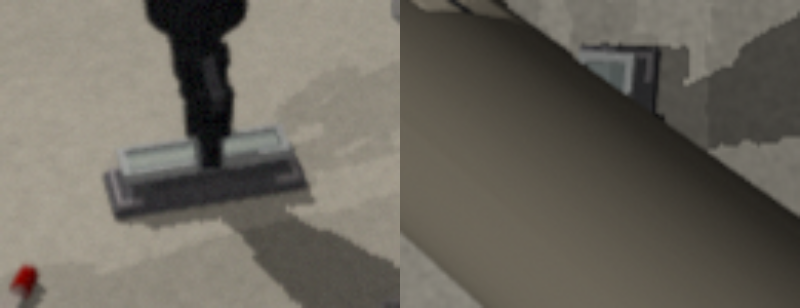

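The slide hangs level and centred over the stand. Lowering to just above the original height.

```bash
python3 -m pendant '[[0.01,0.01,0.08,0,0,-0.02,-1],[0.01,0.01,0.16,0,0,-0.02,-1],[0.01,0.01,0.24,0,0,-0.02,-1],[0.01,0.01,0.3,0,0,-0.02,-1],[0.01,0.01,0.34,0,0,-0.02,-1],[0.01,0.01,0.36,0,0,-0.02,-1],[0.01,0.01,0.38,0,0,-0.02,-1],[0.01,0.01,0.38,0,0,-0.02,-1],[0.01,0.01,0.38,0,0,-0.02,-1],[0.01,0.01,0.38,0,0,-0.02,-1]]'; python3 meas.py 524,291.6,25.4,178.54
```

```text
clock: 79.2
position: [0.524, 0.2914, 0.0258]
ee_rot: [0.013, 1.0, -0.0, 0.0]
ft_force: [0.5, 0.3, -1.3]
grip_width: 0.401
grasp_force: 49.9
t 79.2 pos [524.  291.4  25.8] yaw 178.54 tilt [-0.     -0.0009] F [ 0.5  0.3 -1.3] grip 0.401 49.9
(524.0, 291.6, 25.4, 178.54) [-0.    0.    0.01] [-0.01  0.   -0.  ]
```

```bash
python3 -m pendant '[[0,0,0.01,0,0,0,-1],[0,0,0.01,0,0,0,-0.2],[0,0,0.01,0,0,0,0],[0,0,0.01,0,0,0,0.1],[0,0,0.01,0,0,0,0.2],[0,0,0.01,0,0,0,0.2],[0,0,-0.3,0,0,0,0.2],[0,0,-0.9,0,0,0,0.2],[0,0,-1.6,0,0,0,0.2],[0,0,-2.5,0,0,0,0.2]]'; python3 meas.py 460,-200,170,84
```

```text
clock: 80.45
position: [0.5236, 0.2914, 0.1525]
ee_rot: [0.013, 1.0, -0.001, -0.0]
ft_force: [1.2, -0.1, 0.7]
grip_width: 0.602
grasp_force: 0.0
t 80.5 pos [523.6 291.4 152.5] yaw 178.56 tilt [ 0.0004 -0.0011] F [ 1.2 -0.1  0.7] grip 0.602 0.0
(460.0, -200.0, 170.0, 84.0) [ 1.02 -9.86 -0.34] [-1.000e-02  0.000e+00  1.182e+01]
```

```bash
python3 -m pendant '[[0,-0.5,-0.3,0,0,1,0.2],[0.1,-1.4,-0.34,0,0,2.2,0.2],[0.1,-2.4,-0.34,0,0,3.5,0.2],[0.2,-3.4,-0.34,0,0,4.8,0.2],[0.3,-4.4,-0.34,0,0,6.1,0.2],[0.4,-5.4,-0.34,0,0,7.4,0.2],[0.5,-6.4,-0.34,0,0,8.7,0.2],[0.7,-7.5,-0.34,0,0,10,0.2],[0.9,-8.6,-0.34,0,0,11,0.2],[1.02,-9.5,-0.34,0,0,11.8,0.2]]'; python3 - <<'E'
from look import *
plan()
p,d=snap('top','top16');q,e=snap('side','side16');C=cloud('top',d)
a2=np.radians(178.5)
for n,dd in(('top',d),('side',e)):
    C=cloud(n,dd)*1000; B=C[...,:2]-[523.9,291.6]
    k=(abs(B[...,0])<80)&(abs(B[...,1])<30)&(C[...,2]>14.5)&(C[...,2]<24); 
    if k.sum()>20: rect(C[k]/1000,n+' slide')
    for t in('puck1','jar','dish','tube1'):
        for r in manip.trace(t,n):
            w=C[r['pixels']&(dd>0)]
            if len(w): print(n,t,round(r['p'],2),np.round(r['box']),np.round(w.mean(0),1))
cv2.imwrite('pics/c16.png',np.hstack([cv2.resize(p[160:360,140:400],(520,400)),cv2.resize(q[150:290,240:380],(280,400))])[:,:,::-1])
E
```

```text
clock: 81.7
position: [0.4604, -0.184, 0.1694]
ee_rot: [0.744, 0.668, -0.0, 0.001]
ft_force: [0.5, 0.8, -1.1]
grip_width: 0.602
grasp_force: 0.0
t 81.7 pos [ 460.4 -184.   169.4] yaw 83.87 tilt [-0.002   0.0013] F [ 0.5  0.8 -1.1] grip 0.602 0.0
top slide c 522.8 292.2 short 49.4 long 146.4 long-axis deg 178.92 z 16.7 698
top puck1 0.49 [338. 211. 345. 218.] [588.5 -43.9  29.4]
top puck1 0.45 [162. 213. 186. 278.] [522.8 292.3  14.8]
top puck1 0.41 [322. 206. 327. 218.] [592.4 -11.4  28.9]
top puck1 0.29 [263. 289. 283. 302.] [430.3  91.4  21.2]
top jar 0.61 [360. 280. 394. 326.] [ 420.7 -115.    11.7]
top tube1 0.63 [364. 277. 394. 323.] [ 421.1 -115.1   12.3]
top tube1 0.6 [208. 323. 255. 352.] [346.4 172.2  11.9]
side slide c 477.6 290.0 short 50.9 long 57.4 long-axis deg 175.4 z 17.1 221
side puck1 0.56 [351. 256. 360. 263.] [591.8 -47.4  30.2]
side jar 0.72 [338. 344. 358. 373.] [ 504.4 -257.4   34.8]
side jar 0.29 [357. 268. 388. 283.] [ 609.9 -115.    50.6]
side dish 0.57 [294. 401. 325. 433.] [ 418.2 -329.5   13.9]
side tube1 0.96 [256. 304. 309. 323.] [ 419.8 -119.8   12.4]
side tube1 0.61 [207. 202. 226. 240.] [343.5 163.9  13.2]
```

View pics/c16.png

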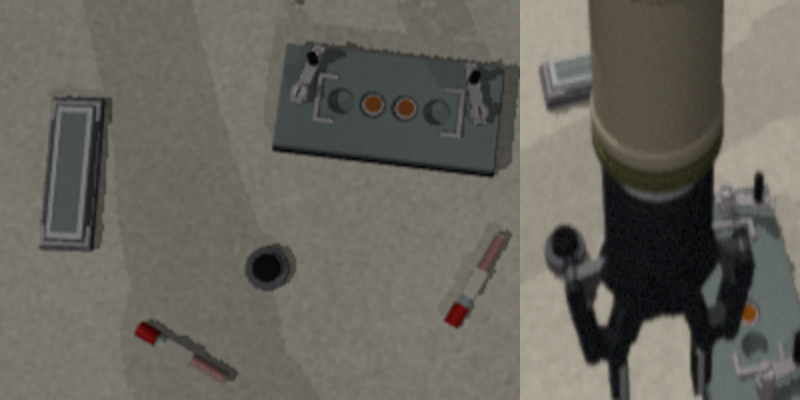

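The slide is back flat in its stand, at crop (73,172). Both pucks are in their pockets at (373,104) and (405,108), the clips are back, and the bystanders haven't moved.

```bash
python3 -c "
from workcell import manip
print(manip.hand_in())"
```

```text
the job is handed in; nothing more can be done
None
```

The job is done and handed in at about 82 s: both pucks found on the bench are flat in the two middle pockets, the button was held fully down for over a second with both clips on the slide, the clips are swung back clear, the slide is home in its stand, and nothing else was disturbed.

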